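# Move a coated glass plate from the drying rack to the light-box reader

## Task

Move the petri dish off the light-box reader and set it right way up directly on the bench. Draw the orange-framed glass plate straight up out of the drying rack, lean it on the sloping rest with its foot on the ledge and its white coated face up, and let go; then take it again another way and lay it flat on the reader, coated face up, down between the stops. Never let the plate drop or lie on the bench, and leave the other plates, the bottles, the beaker and the timer where they stand.

Things in the scene. Friction and masses are not known exactly. Their poses are not given: they have to be found in the camera images.
- orange_plate_center (a point): Centre of the orange-framed glass plate, a rigid flat box 8 mm thick (its x), 62 mm wide (its y), 110 mm tall (its z, up at the start), about 70 g. White coated face to its -x, greenish bare glass to its +x; small paper label at its +z end. It starts upright in one of the rack's three slots (which one varies); its upper 50 mm stand free above the rack.
- blue_plate_center (a point): Centre of the blue-framed plate, same size and axes, upright in another slot of the rack; stays there.
- green_plate_center (a point): Centre of the green-framed plate, same size and axes, upright in another slot of the rack; stays there.
- rack: Grey drying rack, fixed, 150 (its x) x 92 (its y) x 68 mm high; origin at the centre of its underside, z up. Slots at x = -42, 0, +42 mm, each a pair of vertical grooves 11 mm wide (34 mm clear between neighbouring plates). Plates stand on its 8 mm floor: centres 63 mm, top edges 118 mm above the bench, coated faces to the rack's -x.
- rest: Sloping rest, fixed: base 64 (its x) x 120 mm (its y, -70 to +50) x 8 mm with a black slope 36 mm wide rising at 45 degrees towards its +y. The slope is 72 mm long, starts at y = -45, z = 30 mm at a ledge 10 mm proud square to the slope, and ends at y = +6, z = 81 mm; a leaning plate's last 38 mm stand free beyond it. Origin at the underside, z up.
- rest_seat (a point): Where the centre of a plate lies when it leans on the slope with its foot on the ledge (axes as the rest's): 72 mm above the bench, 9 mm to the rest's -y of its origin. A leaning plate's width lies along the rest's x and overhangs the slope by 13 mm each side.
- reader: White light-box reader, fixed: 124 (its x) x 160 (its y) x 26 mm high, with a black H-shaped deck, top at z = 50 mm. The deck's middle is only 42 mm wide, so fingers fit beside a plate over y = -46 to 46 mm. Grey stops 5 mm high round the ends and corners leave a place 68 (x) x 116 mm (y) for one plate lying flat, long way along y. Origin under its centre, z up.
- reader_seat (a point): Where the centre of a plate lies when it lies flat in its place on the reader: on the reader's axis, 54 mm above the bench; axes as the reader's. Right of the reader (y below -0.2) stand a green tray of bottles 120 mm high and, behind it, a tall jar and hanging black hoses that an arm swinging in from the right at full reach would hit.
- petri_center (a point): Centre of the closed petri dish, 55 mm diameter, 14 mm high, about 24 g (half height 7 mm, z up). It starts lying on the middle of the reader's deck.
- bottle_front_center (a point): Bystander: brown culture bottle with foil-wrapped top, 60 mm wide, 111 mm high; point 55 mm above its foot.
- bottle_mid_center (a point): Bystander: culture bottle, 53 mm wide, 119 mm high; point 55 mm above its foot.
- bottle_left_center (a point): Bystander: culture bottle, 52 mm wide, 120 mm high; point 55 mm above its foot.
- beaker_center (a point): Bystander: empty glass beaker, 74 mm wide, 93 mm high; point half-way up.
- timer_center (a point): Bystander: flat white timer, 64 x 70 x 20 mm; point half-way up.
There are look-alikes about, which are no part of the job. What is shaped like the rest but purple is not meant.

How it is judged:
By the outcome, as a careful person would: the job done as asked, in the order asked, and still so for the second after the job is handed in, with the robot touching nothing.
It also fails if it takes over 72 s, if anything falls off the work surface, if the arm or the gripper's body presses on something with over 40 N, if the wrist force passes 120 N, or if a joint passes its speed limit or range.

## Robot

A 7-joint arm with a two-finger parallel gripper is mounted at the origin on a cart in front of the work surface, level with it; the furniture and walls round the work are solid. World frame = base frame: x ahead of the robot, y to its left, z up, the work surface at z = 0. Lengths are in m, angles in degrees, forces in N, time in s.
With the tool pointing down it reaches from about 0.425 to 0.875 m from the base axis. Payload 4.7 kg.
Tool frame: the origin (TCP) lies at the very end of the fingers, on their centre line; the grasp point (between the pads) lies env.tcp_to_grasp behind it (env.tcp_to_grasp is the distance from the TCP to the grasp point, in m); z points along the fingers, x is the direction in which the jaws open and shut, and the axes are right-handed (so a half turn about z gives the same grasp; the last joint's range is limited). The gripper opens to 87 mm and grips with 3 to 60 N. Pads are 19 mm wide; open, the fingers measure 117 mm over their backs; the gripper's body (75 mm by 190 mm) begins 51 mm behind the grasp point.
Start: joints at [65.495, 18.392, -4.016, 83.108, 1.295, 78.541, -3.26], TCP at [0.278, -0.588, 0.223] pointing down, gripper open.
Joint ranges: [-163.93, 163.93], [-17.29, 119.83], [-79.2, 71.16], [3.27, 140.29], [-89.18, 269.18], [5.43, 117.66], [-154.24, 154.24]. Speed limits (degrees/s): [147.25, 147.25, 180, 180, 180, 180, 180].

## Interface

Orientations are given as [roll, pitch, yaw] about the fixed x, y, z axes, in that order (R = Rz(yaw) Ry(pitch) Rx(roll)).
In Python, from cell import env gives the robot as it stands. The module is installed in compiled form; this text tells all that it offers.
- The arm moves only by the tool send_rows, never from a script. Its argument "steps" is a list of rows, each a list of 3 entries, a list of its own where there are three numbers: the shift along the tool's x, y, z in m, then the turn, a rotation vector about the tool's x, y, z in rad, then the finger opening in m, from 0 to 0.087. A call has exactly 5 rows; each row is the pose to reach, as a shift and turn from the pose commanded when the call began, along the tool's axes at that moment; what a row does not reach only later rows make up. A row lasts 1/12 s, in which the tool goes at most 41.7 mm and 7.16 degrees, less where a joint would pass 70% of its speed; a pose out of reach is approached as far as the arm can. A call with a gripper value outside its range is refused whole. The fingers move at their own pace and stop on an object; "grip_force" is the grip in N (left out, the last holds). Time passes only in rows, so rows that repeat a pose let the fingers close, or fill a call up. It gives the time, the measured TCP pose, the force and the opening at its end, in the units of the state.
- env.get_obs(): the state, without advancing time (a new reading comes with each control period).
- env.read_camera(name): name is "scene" or "top" or "wrist"; returns a dict with "pixels" (420x560x3 uint8, red, green, blue), "fx", "fy", "cx", "cy" (pixels), "position" and "rotation" of the camera in the world. Camera axes: x right, y up, looking along -z (the intrinsics and any distortion apply to the point x, -y, -z); pixel columns grow to the right and rows downward; lengths in m; the calibration is good to about 2 mm. A picture is of the moment at which its call begins. There is no depth.
- env.sign_off(): hands the job in, once; it reports no verdict.
The state is a dict: "time_s": time; "qpos": joint angles; "joint_velocities": joint speeds; "effort": joint torques, N m; "tool_pos": TCP position; "tool_rot": TCP orientation; "force": force on the tool from outside, world axes, zero at the start; "wrist_torque": the same for the moment, N m; "grip_width": finger opening in m.
Only numpy, scipy, OpenCV 4.12 (cv2) and the standard library are available. Lean on these libraries where they do the work, as an engineer would, in place of code of your own. Each camera call takes 0.05 s, during which the arm holds its last target.

## Working session

There is one attempt and no reset: what is moved stays moved. The work goes in short steps, Python scripts to look and compute and a tool call to move; the robot and the scene stay as the last step left them, time stands still between calls to the robot, and variables do not carry over. Pictures are saved under pics/ and viewed, and the job is handed in when it is done.

Besides the shell and the picture viewer there is one more tool, called after "Call:" as a command line: name --argument value ..., lists and objects as JSON in quotes. send_rows: Moves the arm, as the interface text tells. Its arguments: {"type":"object","properties":{"steps":{"type":"array"},"grip_force":{"type":"number"}},"required":["steps"]}

```bash
ls; mkdir -p pics
python3 - <<'E'
from cell import env
import cv2,pickle
o=env.get_obs();print(o, env.tcp_to_grasp)
for n in ["scene","top","wrist"]:
    c=env.read_camera(n); cv2.imwrite(f"pics/{n}0.png",c["pixels"][:,:,::-1]); pickle.dump(c,open(f"{n}0.pkl","wb"))
    print(n,{k:v for k,v in c.items() if k!="pixels"})
E
```

```text
pics
{'time_s': 0.0, 'qpos': array([65.49662704, 18.43894158, -4.01643694, 83.17464688,  1.29476892,
       78.54038065, -3.26042417]), 'joint_velocities': array([-0.00539763,  0.05475092,  0.00253267, -0.03045171,  0.06877109,
        0.02759991, -0.04147018]), 'effort': array([-1.32998812e-04, -4.91281128e+01, -4.03564554e-01, -3.12526238e+01,
       -6.36726804e-02,  4.35681792e-02,  1.72794994e-04]), 'tool_pos': array([ 0.27762691, -0.58711874,  0.22146521]), 'tool_rot': array([ 1.79994783e+02,  1.08735420e-01, -6.46864991e+01]), 'force': array([ 0.25659751,  0.38333234, -0.0128635 ]), 'wrist_torque': array([-0.00446266, -0.04124244,  0.03090739]), 'grip_width': 0.08708119331337856} 0.0187
scene {'fx': 407.9928625416842, 'fy': 407.9928625416842, 'cx': 280.07872957584414, 'cy': 215.45322110729182, 'position': array([-0.29573284,  0.61628381,  0.51775158]), 'rotation': array([  64.63918762,    1.57748818, -118.2069065 ])}
top {'fx': 532.9836679779839, 'fy': 532.9836679779839, 'cx': 275.81937304529674, 'cy': 207.6474298260127, 'position': array([0.2382136 , 0.19335087, 1.36465264]), 'rotation': array([ 12.69637021,   0.32998506, -89.19740066])}
wrist {'fx': 319.61634335758424, 'fy': 319.61634335758424, 'cx': 275.9331324054567, 'cy': 208.64184262440546, 'position': array([ 0.34630872, -0.55497208,  0.38355832]), 'rotation': array([-16.02877432,   0.07565466, -64.67009037])}
```

View pics/scene0.png

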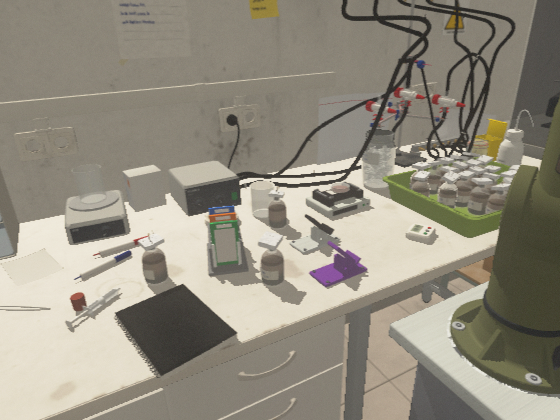

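View pics/top0.png

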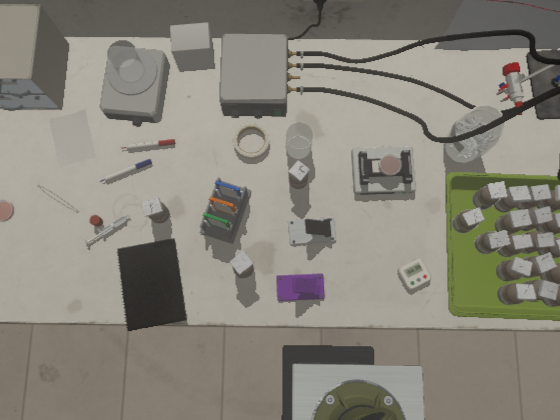

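View pics/wrist0.png

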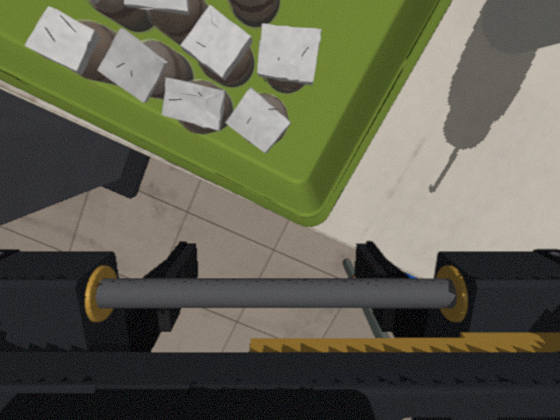

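The top view shows the rack at about (225,210), with blue, orange and green bars at (229,187), (222,203) and (216,219). The grey-and-black rest is at (312,231) and the purple look-alike at (300,288). The reader is at (384,170) with the petri dish at (391,166). I'll enlarge these.

```bash
cat > h.py <<'E'
import numpy as np, cv2, pickle
from scipy.spatial.transform import Rotation as R
def load(n): return pickle.load(open(n,"rb"))
def Rm(r): return R.from_euler('xyz',r,degrees=True).as_matrix()
def ray(c,px):
    u,v=px; d=np.array([(u-c["cx"])/c["fx"],-(v-c["cy"])/c["fy"],-1.0])
    return np.array(c["position"]),Rm(c["rotation"])@d
def onz(c,px,z):
    p,d=ray(c,px); return p+d*(z-p[2])/d[2]
def proj(c,P):
    q=(np.atleast_2d(P)-c["position"])@Rm(c["rotation"])
    return np.c_[c["cx"]+c["fx"]*q[:,0]/-q[:,2], c["cy"]-c["fy"]*q[:,1]/-q[:,2]]
def tri(c1,p1,c2,p2):
    a,d=ray(c1,p1);b,e=ray(c2,p2)
    s=np.linalg.lstsq(np.c_[d,-e],b-a,rcond=None)[0]
    x,y=a+d*s[0],b+e*s[1]; return (x+y)/2,np.linalg.norm(x-y)
E
python3 - <<'E'
from h import *
t=load("top0.pkl")["pixels"][:,:,::-1]; s=load("scene0.pkl")["pixels"][:,:,::-1]
def crop(im,x0,y0,w,h,f,n): cv2.imwrite(n,cv2.resize(im[y0:y0+h,x0:x0+w],None,fx=f,fy=f,interpolation=cv2.INTER_CUBIC))
crop(t,190,160,80,100,6,"pics/t_rack.png")
crop(t,270,200,80,110,5,"pics/t_rest.png")
crop(t,340,140,90,70,8,"pics/t_reader.png")
crop(s,190,180,200,120,4,"pics/s_all.png")
E
```

```text
(no output)
```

View pics/t_rack.png

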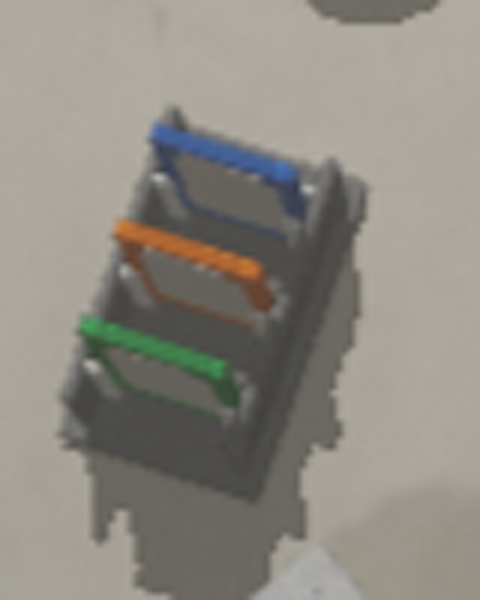

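View pics/t_rest.png

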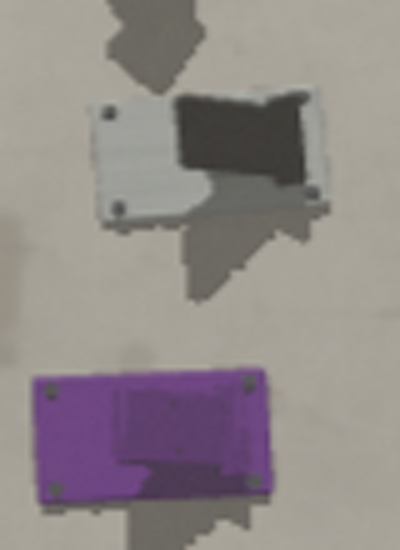

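View pics/t_reader.png

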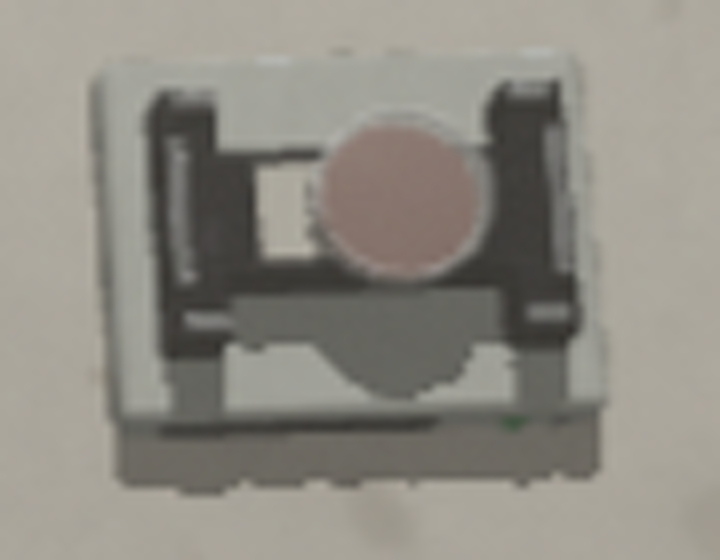

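View pics/s_all.png

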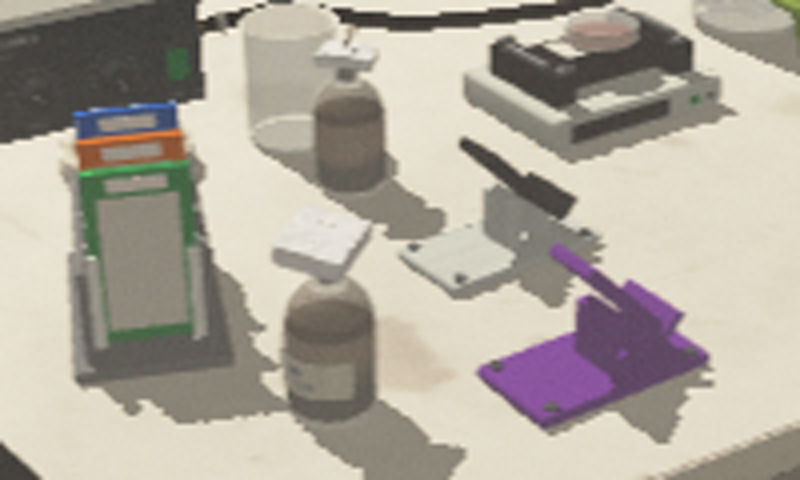

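Run:
```python
from h import *
c=load("top0.pkl"); s=load("scene0.pkl")
def o(px,off,f): return ((px[0]+.5)/f-.5+off[0],(px[1]+.5)/f-.5+off[1])
np.set_printoptions(precision=4,suppress=True)
rd=lambda p,z: onz(c,o(p,(340,140),8),z)
print("petri",rd((400,200),.064))
print("reader top corners",[rd(p,.026)[:2] for p in [(122,65),(575,55),(603,405),(125,412)]])
print("deck corners",[rd(p,.05)[:2] for p in [(150,95),(558,82),(578,335),(163,350)]])
rs=lambda p,z: onz(c,o(p,(270,200),5),z)
print("rest base",[rs(p,.008)[:2] for p in [(92,108),(318,88),(328,203),(103,222)]])
rk=lambda p,z: onz(c,o(p,(190,160),6),z)
for n,a,b in [("blue",(155,130),(298,172)),("orange",(118,228),(263,267)),("green",(83,325),(225,368))]:
    A,B=rk(a,.118),rk(b,.118); d=A-B; print(n,A,B,(A+B)/2,np.linalg.norm(d),np.degrees(np.arctan2(d[1],d[0])))
# bystanders top of bottles
for n,p,z in [("bmid?",(299,171),.12),("bfront?",(242,264),.115),("bleft?",(152,209),.12),("timer",(414,275),.02),("beaker",(299,135),.093),("hosejar",(466,135),.15)]:
    print(n,onz(c,p,z))
# colour of faces
for n,p in [("t green",(213,222)),("t orange",(221,207)),("t blue",(230,192)),("s green",(0,0))]: print(n,c["pixels"][p[1],p[0]])
print(s["pixels"][236,226],s["pixels"][240,224])
```

```text
petri [ 0.6472 -0.0829  0.064 ]
reader top corners [array([ 0.7045, -0.0009]), array([ 0.7098, -0.1503]), array([ 0.5906, -0.1543]), array([0.5863, 0.0003])]
deck corners [array([ 0.6861, -0.0063]), array([ 0.6921, -0.1382]), array([ 0.6073, -0.1411]), array([ 0.6007, -0.0087])]
rest base [array([0.5081, 0.1733]), array([0.5202, 0.0561]), array([0.4598, 0.0515]), array([0.4485, 0.1672])]
blue [0.5827 0.3519 0.118 ] [0.5659 0.2936 0.118 ] [0.5743 0.3228 0.118 ] 0.060736732167369564 73.91615817363687
orange [0.5418 0.3652 0.118 ] [0.5264 0.3065 0.118 ] [0.5341 0.3358 0.118 ] 0.06073302230002293 75.37307001978343
green [0.5018 0.3775 0.118 ] [0.485  0.3203 0.118 ] [0.4934 0.3489 0.118 ] 0.059666631315709255 73.69683159218889
bmid? [0.6105 0.1494 0.12  ]
bfront? [0.383 0.282 0.115]
bleft? [0.5114 0.501  0.12  ]
timer [ 0.3721 -0.144   0.02  ]
beaker [0.7132 0.1488 0.093 ]
hosejar [ 0.6966 -0.2507  0.15  ]
t green [99 96 90]
t orange [100  97  91]
t blue [102  99  93]
s green [91 88 82]
[145 137 126] [141 135 121]
```

The orange plate is the middle bar in the rack, at top (222,203); blue and green are either side of it. The rest that is meant is the grey-and-black one at (312,231). The one at (300,288) is purple, so it is not meant. I'll swing in at short reach first.

```bash
cat >> h.py <<'E'
def tool_R(z,x):
    z=np.array(z,float);z/=np.linalg.norm(z);x=np.array(x,float);x-=z*(x@z);x/=np.linalg.norm(x)
    return np.c_[x,np.cross(z,x),z]
def down(yaw): a=np.radians(yaw); return tool_R([0,0,-1],[np.cos(a),np.sin(a),0])
def plan(wps,env,vmax=.040,wmax=.115):
    """wps: list of (pos,R[,speed m/row]); prints calls of 5 rows"""
    o=env.get_obs(); p,Rc=np.array(o["tool_pos"]),Rm(o["tool_rot"])
    for w in wps:
        tp,tR=np.array(w[0]),w[1]; v=w[2] if len(w)>2 else vmax
        rv=R.from_matrix(Rc.T@tR).as_rotvec()
        n=max(1,np.ceil(np.linalg.norm(tp-p)/v),np.ceil(np.linalg.norm(rv)/wmax))
        N=int(np.ceil(n/5)); f=1/n
        k=0
        for i in range(N):
            m=min(5,int(n)-k)
            sh=Rc.T@((tp-p)*m/n); tv=rv*m/n
            print("call rows",m,"shift",np.round(sh,4),"turn",np.round(tv,4))
            Rn=Rc@R.from_rotvec(tv).as_matrix()
            # remaining
            p=p+(tp-p)*m/n if False else p+Rc@sh
            Rc=Rn; k+=m
            if k<n:
                n2=n-k; n=n2;k=0; rv=R.from_matrix(Rc.T@tR).as_rotvec()
        print("-- wp",np.round(tp,4))
def st(env):
    o=env.get_obs(); print("t",round(o["time_s"],2),"pos",np.round(o["tool_pos"],4),"rpy",np.round(o["tool_rot"],2),"q",np.round(o["qpos"],1),"F",np.round(o["force"],1),"w",round(o["grip_width"],4)); return o
E
python3 - <<'E'
from h import *; from cell import env
plan([([.43,-.30,.24],down(-36)),([.50,-.09,.24],down(2)),([.64,-.083,.18],down(2))],env)
E
```

```text
call rows 5 shift [-0.1081 -0.1447 -0.01  ] turn [-2.000e-04  8.000e-04 -2.781e-01]
call rows 4 shift [-0.0513 -0.1351 -0.0081] turn [-1.000e-04  7.000e-04 -2.225e-01]
-- wp [ 0.43 -0.3   0.24]
call rows 5 shift [-0.0557 -0.1759 -0.    ] turn [ 0.      0.     -0.5527]
call rows 1 shift [ 0.009  -0.0358 -0.    ] turn [ 0.     -0.     -0.1105]
-- wp [ 0.5  -0.09  0.24]
call rows 4 shift [ 0.1402 -0.0021  0.06  ] turn [ 0. -0.  0.]
-- wp [ 0.64  -0.083  0.18 ]
```

Call:
send_rows --steps '[[[-0.02, -0.028, -0.004], [0, 0, -0.056], 0.087], [[-0.042, -0.056, -0.007], [0, 0, -0.112], 0.087], [[-0.064, -0.085, -0.01], [0, 0, -0.168], 0.087], [[-0.086, -0.113, -0.013], [0, 0, -0.224], 0.087], [[-0.108, -0.142, -0.015], [0, 0, -0.28], 0.087]]'

```text
time_s: 0.57
tool_pos: [0.3604, -0.4277, 0.2376]
tool_rot: [180.0, 0.0, -48.5]
force: [0.3, -0.4, 1.1]
grip_width: 0.0867
```

Call:
send_rows --steps '[[[-0.011, -0.027, -0.002], [0, 0, -0.045], 0.087], [[-0.022, -0.054, -0.004], [0, 0, -0.09], 0.087], [[-0.032, -0.081, -0.005], [0, 0, -0.135], 0.087], [[-0.042, -0.108, -0.005], [0, 0, -0.18], 0.087], [[-0.052, -0.136, -0.005], [0, 0, -0.224], 0.087]]'

```text
time_s: 0.98
tool_pos: [0.4281, -0.2992, 0.2426]
tool_rot: [180.0, -0.0, -35.7]
force: [0.9, 0.3, -0.3]
grip_width: 0.0869
```

Call:
send_rows --steps '[[[-0.013, -0.036, 0], [0, 0, -0.11], 0.087], [[-0.026, -0.071, 0], [0, 0, -0.22], 0.087], [[-0.037, -0.107, 0], [0, 0, -0.33], 0.087], [[-0.047, -0.142, 0], [0, 0, -0.44], 0.087], [[-0.055, -0.176, 0], [0, 0, -0.55], 0.087]]'

```text
time_s: 1.4
tool_pos: [0.4863, -0.1234, 0.2427]
tool_rot: [180.0, -0.0, -4.0]
force: [1.5, -0.1, 0.2]
grip_width: 0.0868
```

Run:
```python
from h import *; from cell import env
st(env); 
c=env.read_camera("wrist"); cv2.imwrite("pics/w1.png",c["pixels"][:,:,::-1]); pickle.dump(c,open("w1.pkl","wb"))
print(c["position"],c["rotation"])
plan([([.60,-.083,.20],down(2))],env)
```

```text
t 1.4 pos [ 0.4863 -0.1234  0.2427] rpy [ 1.7996e+02 -1.0000e-02 -3.9600e+00] q [ 40.2   0.9 -29.1 101.1   0.5  78.1   7. ] F [ 1.5 -0.1  0.2] w 0.0868
[ 0.49153121 -0.04762545  0.40458494] [-16.08743746  -0.03244661  -3.9432104 ]
call rows 4 shift [ 0.1089 -0.0375  0.0434] turn [-0.0041 -0.0025 -0.0888]
-- wp [ 0.6   -0.083  0.2  ]
```

View pics/w1.png

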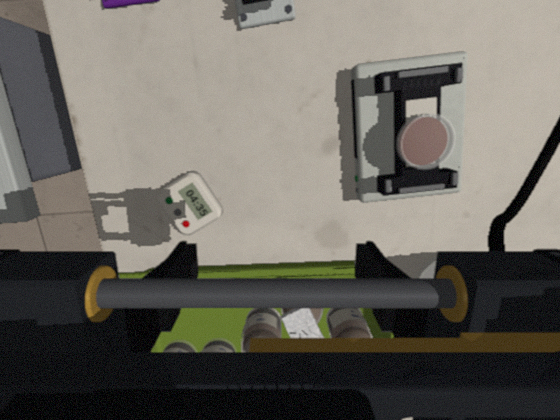

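The wrist view shows the timer at (195,203) and the reader at (410,128) with the petri dish at (425,140). I'll measure both in an enlarged crop.

Run:
```python
from h import *
c=load("w1.pkl"); im=c["pixels"][:,:,::-1]
cv2.imwrite("pics/w1r.png",cv2.resize(im[40:215,335:485],None,fx=4.5,fy=3.4 and 3.4,interpolation=cv2.INTER_CUBIC) if False else cv2.resize(im[40:215,335:485],None,fx=3.4,fy=3.4,interpolation=cv2.INTER_CUBIC))
hsv=cv2.cvtColor(im,cv2.COLOR_BGR2HSV)
b,g,r=[im[...,i].astype(int) for i in range(3)]
m=((r-g>18)&(r-b>18)&(r>90)).astype(np.uint8); m[:100]=0;m[180:]=0;m[:,:380]=0
cn,_=cv2.findContours(m,0,2); k=max(cn,key=cv2.contourArea); (x,y),rad=cv2.minEnclosingCircle(k); print(x,y,rad,cv2.contourArea(k))
print("petri",onz(c,(x,y),.064), "dia", 2*rad/c["fx"]*(c["position"][2]-.064))
```

```text
424.0 141.0 24.839584350585938 1566.5
petri [ 0.64446746 -0.08287277  0.064     ] dia 0.0529383964332866
```

View pics/w1r.png

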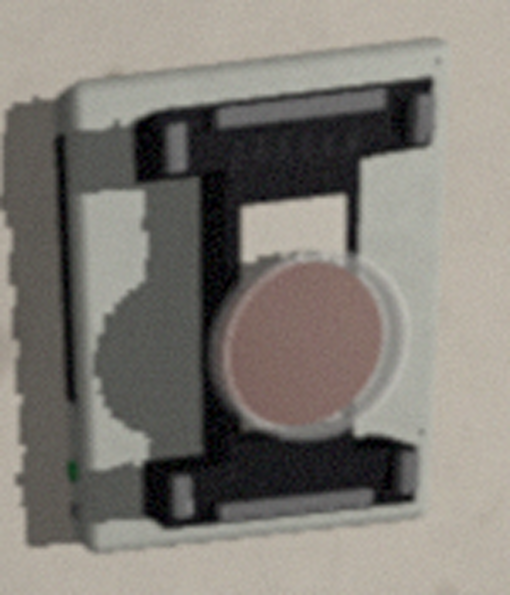

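Run:
```python
from h import *; from cell import env
plan([([.645,-.083,.13],down(2))],env)
c=load("w1.pkl")
P=lambda u,v,z: onz(c,((u+.5)/3.4-.5+335,(v+.5)/3.4-.5+40),z)
t=[P(217,103,.055),P(385,92,.055)];b=[P(217,507,.055),P(372,492,.055)]
print(t,b, (sum(t)+sum(b))/4, np.degrees(np.arctan2(*(t[1]-t[0])[[1,0]])),np.degrees(np.arctan2(*(b[1]-b[0])[[1,0]])))
print([P(*q,.026)[:2] for q in [(75,92),(443,42),(422,512),(98,545)]])
```

```text
call rows 5 shift [ 0.1536 -0.0396  0.1135] turn [-0.0041 -0.0025 -0.0888]
-- wp [ 0.645 -0.083  0.13 ]
[array([ 0.61854465, -0.01103801,  0.055     ]), array([ 0.66819996, -0.01142927,  0.055     ])] [array([ 0.62312306, -0.13458308,  0.055     ]), array([ 0.67362389, -0.13303247,  0.055     ])] [ 0.64587289 -0.07252071  0.055     ] -0.45146018260405335 1.758689872491351
[array([ 0.58341088, -0.0015796 ]), array([0.70007555, 0.00508144]), array([ 0.70708861, -0.14866949]), array([ 0.59183435, -0.15289487])]
```

Call:
send_rows --steps '[[[0.031, -0.008, 0.01], [-0.001, 0, -0.018], 0.087], [[0.062, -0.016, 0.03], [-0.002, -0.001, -0.036], 0.087], [[0.093, -0.024, 0.055], [-0.003, -0.002, -0.054], 0.087], [[0.124, -0.032, 0.08], [-0.004, -0.002, -0.072], 0.087], [[0.154, -0.04, 0.105], [-0.004, -0.002, -0.089], 0.087]]'

```text
time_s: 1.87
tool_pos: [0.6442, -0.0973, 0.1361]
tool_rot: [179.7, 0.1, 0.8]
force: [0.3, -0.7, 1.2]
grip_width: 0.0874
```

Run:
```python
from h import *; from cell import env
st(env); 
c=env.read_camera("wrist"); cv2.imwrite("pics/w2.png",c["pixels"][:,:,::-1]); pickle.dump(c,open("w2.pkl","wb"))
plan([([.645,-.083,.053],down(2))],env)
```

```text
t 1.87 pos [ 0.6442 -0.0973  0.1361] rpy [1.7974e+02 1.2000e-01 7.9000e-01] q [ 30.   24.6 -31.1  88.1  13.4  71.   -2.4] F [ 0.3 -0.7  1.2] w 0.0874
call rows 2 shift [ 0.0001 -0.0109  0.0737] turn [-0.0033  0.0089 -0.0177]
-- wp [ 0.645 -0.083  0.053]
```

View pics/w2.png

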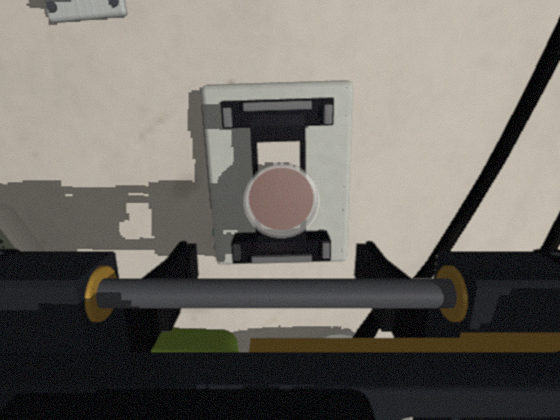

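```bash
cat >> h.py <<'E'
def snap(env,n,name="wrist"):
    c=env.read_camera(name); cv2.imwrite(f"pics/{n}.png",c["pixels"][:,:,::-1]); pickle.dump(c,open(f"{n}.pkl","wb")); return c
E
python3 - <<'E'
from h import *; from cell import env
st(env); c=snap(env,"w3"); st(env)
im=c["pixels"][:,:,::-1]; b,g,r=[im[...,i].astype(int) for i in range(3)]
m=((r-g>18)&(r-b>18)&(r>90)).astype(np.uint8); m[:150]=0;m[245:]=0;m[:,:200]=0;m[:,360:]=0
cn,_=cv2.findContours(m,0,2); k=max(cn,key=cv2.contourArea); (x,y),rad=cv2.minEnclosingCircle(k); print(x,y,rad)
print("petri",onz(c,(x,y),.062))
cv2.imwrite("pics/w3r.png",cv2.resize(im[70:280,180:380],None,fx=2.8,fy=2.8,interpolation=cv2.INTER_CUBIC))
plan([([.645,-.083,.053],down(2))],env)
E
```

```text
t 1.92 pos [ 0.6458 -0.0941  0.1266] rpy [-179.82    0.51    0.99] q [ 29.8  25.6 -31.1  88.1  13.5  70.7  -2.4] F [-0.2  2.  -6.8] w 0.0869
t 1.97 pos [ 0.6422 -0.0948  0.1285] rpy [-179.86    0.74    0.94] q [ 29.9  25.2 -31.   88.3  13.3  71.   -2.3] F [-0.5  0.4 -1.1] w 0.0868
279.3461608886719 206.0 32.89802169799805
petri [ 0.64762231 -0.08127357  0.062     ]
call rows 2 shift [ 0.004  -0.0116  0.0754] turn [-0.0025  0.0129 -0.0185]
-- wp [ 0.645 -0.083  0.053]
```

View pics/w3r.png

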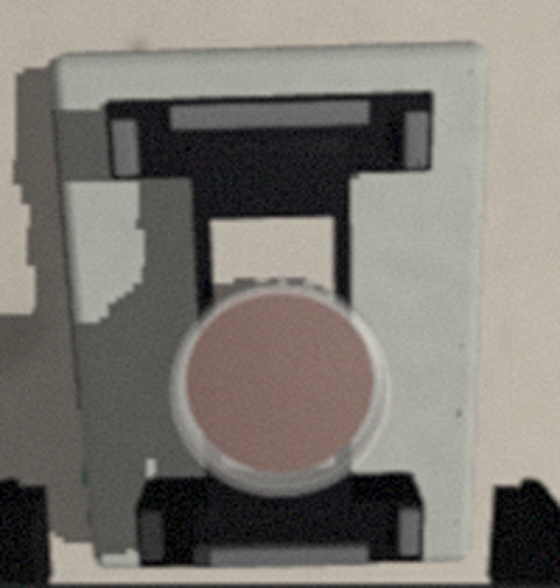

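The dish is at (279,206) in the wrist view, which gives (0.647, -0.082). Going down.

Call:
send_rows --steps '[[[0.003, -0.006, 0.008], [-0.001, 0.003, -0.01], 0.087], [[0.004, -0.012, 0.025], [-0.002, 0.006, -0.018], 0.087], [[0.004, -0.012, 0.045], [-0.002, 0.009, -0.018], 0.087], [[0.004, -0.012, 0.065], [-0.002, 0.012, -0.018], 0.087], [[0.004, -0.012, 0.075], [-0.002, 0.012, -0.018], 0.087]]'

```text
time_s: 2.38
tool_pos: [0.6451, -0.0858, 0.062]
tool_rot: [179.6, -0.5, 1.8]
force: [-1.3, -0.4, -0.4]
grip_width: 0.0868
```

Run:
```python
from h import *; from cell import env
c=snap(env,"w4"); st(env)
plan([([.6465,-.082,.053],down(2))],env)
```

```text
t 2.43 pos [ 0.6442 -0.0859  0.0605] rpy [179.61  -0.39   1.81] q [ 28.6  28.1 -30.3  92.8  15.9  62.9  -4.2] F [-0.6 -0.4 -0.9] w 0.0871
call rows 1 shift [ 0.0024 -0.0039  0.0075] turn [ 0.0068 -0.0067 -0.0034]
-- wp [ 0.6465 -0.082   0.053 ]
```

View pics/w4.png

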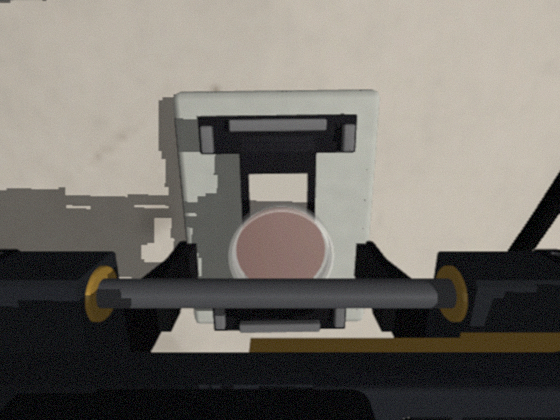

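Call:
send_rows --steps '[[[0.001, -0.002, 0.003], [0, 0, 0], 0.087], [[0.002, -0.004, 0.006], [0.003, -0.003, 0], 0.087], [[0.002, -0.004, 0.006], [0.003, -0.003, 0], 0.087], [[0.002, -0.004, 0.006], [0.003, -0.003, 0], 0.087], [[0.002, -0.004, 0.006], [0.003, -0.003, 0], 0.087]]'

```text
time_s: 2.85
tool_pos: [0.649, -0.0814, 0.0575]
tool_rot: [179.8, -0.5, 1.8]
force: [0.1, -0.3, -0.4]
grip_width: 0.0871
```

Run:
```python
from h import *; from cell import env
c=snap(env,"w5"); st(env)
print(proj(c,env.get_obs()["tool_pos"]))
im=c["pixels"][:,:,::-1]; b,g,r=[im[...,i].astype(int) for i in range(3)]
m=((r-g>18)&(r-b>18)&(r>90)).astype(np.uint8); m[:150]=0;m[280:]=0;m[:,:200]=0;m[:,360:]=0
k=max(cv2.findContours(m,0,2)[0],key=cv2.contourArea);x,y,w,h=cv2.boundingRect(k); print(x,y,w,h)
print(onz(c,(x+w/2,y),.062),onz(c,(x+w/2,y+w/2),.062))
plan([([.6465,-.082,.053],down(2))],env)
```

```text
t 2.9 pos [ 0.6489 -0.0814  0.0573] rpy [179.81  -0.46   1.83] q [ 28.1  28.7 -30.3  92.4  16.   62.8  -4.6] F [-1.1  0.1  0.3] w 0.0868
[[275.47985349 259.2912099 ]]
229 222 89 57
[ 0.64710748 -0.05813076  0.062     ] [ 0.64787368 -0.08350311  0.062     ]
call rows 1 shift [-0.0025  0.0005  0.0043] turn [ 0.0034 -0.008  -0.003 ]
-- wp [ 0.6465 -0.082   0.053 ]
```

Call:
send_rows --steps '[[[-0.001, 0.001, 0.004], [0.003, -0.006, 0], 0.087], [[-0.001, 0.001, 0.004], [0.003, -0.006, 0], 0.06], [[-0.001, 0.001, 0.004], [0.003, -0.006, 0], 0.045], [[-0.001, 0.001, 0.004], [0.003, -0.006, 0], 0.045], [[-0.001, 0.001, 0.004], [0.003, -0.006, 0], 0.045]]' --grip_force 10

```text
time_s: 3.32
tool_pos: [0.6474, -0.0824, 0.0524]
tool_rot: [-180.0, -0.0, 1.8]
force: [-1.0, 0.4, -0.4]
grip_width: 0.0681
```

Call:
send_rows --steps '[[[0, 0, 0], [0, 0, 0], 0.045], [[0, 0, 0], [0, 0, 0], 0.045], [[0, 0, 0], [0, 0, 0], 0.045], [[0, 0, -0.005], [0, 0, 0], 0.045], [[0, 0, -0.015], [0, 0, 0], 0.045]]'

```text
time_s: 3.73
tool_pos: [0.6463, -0.0823, 0.0666]
tool_rot: [-180.0, 0.1, 1.8]
force: [0.8, 0.7, -0.3]
grip_width: 0.0538
```

Run:
```python
from h import *; from cell import env
c=snap(env,"w6"); st(env)
plan([([.50,-.10,.10],down(2)),([.48,-.10,.0035],down(2))],env)
```

```text
t 3.78 pos [ 0.6484 -0.0824  0.07  ] rpy [ 1.7997e+02 -1.6000e-01  1.8400e+00] q [ 28.4  28.2 -30.6  91.6  15.5  64.4  -4. ] F [ 1.2 -0.7  2. ] w 0.054
call rows 4 shift [-0.1488  0.0129 -0.0304] turn [ 0.0004 -0.0028 -0.0028]
-- wp [ 0.5 -0.1  0.1]
call rows 3 shift [-0.02   -0.0007  0.0965] turn [-0.  0.  0.]
-- wp [ 0.48   -0.1     0.0035]
```

View pics/w6.png

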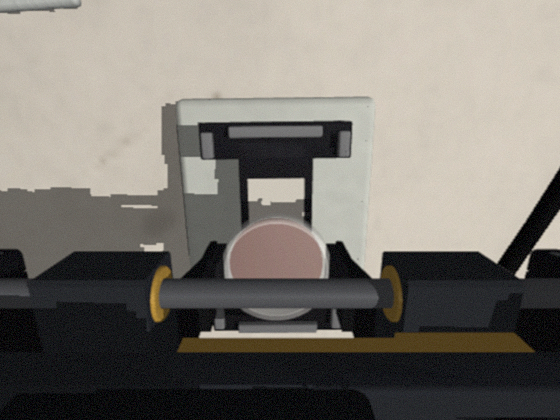

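Call:
send_rows --steps '[[[-0.02, 0.002, -0.02], [0, 0, 0], 0.045], [[-0.055, 0.004, -0.028], [0, 0, 0], 0.045], [[-0.095, 0.007, -0.03], [0, 0, 0], 0.045], [[-0.13, 0.009, -0.03], [0, 0, 0], 0.045], [[-0.158, 0.01, -0.02], [0, 0, 0], 0.045]]'

```text
time_s: 4.2
tool_pos: [0.4892, -0.0982, 0.0895]
tool_rot: [179.9, -0.2, 1.8]
force: [0.8, -0.3, -0.3]
grip_width: 0.0542
```

Call:
send_rows --steps '[[[0, 0, 0.02], [0, 0, 0], 0.045], [[0, 0, 0.04], [0, 0, 0], 0.045], [[0, 0, 0.055], [0, 0, 0], 0.045], [[0, 0, 0.065], [0, 0, 0], 0.045], [[0, 0, 0.07], [0, 0, 0], 0.045]]'

```text
time_s: 4.62
tool_pos: [0.4895, -0.0973, 0.0167]
tool_rot: [-180.0, 0.0, 1.8]
force: [0.1, 0.8, -0.2]
grip_width: 0.0543
```

Run:
```python
from h import *; from cell import env
c=snap(env,"w7"); st(env)
plan([([.49,-.09,.003],down(2))],env)
```

```text
t 4.67 pos [ 0.4893 -0.0972  0.0164] rpy [-1.7996e+02  3.0000e-02  1.8500e+00] q [ 37.7  14.9 -32.2 115.6  10.   52.2   2. ] F [-0.2  0.2 -0.2] w 0.0541
call rows 1 shift [ 0.0009 -0.0071  0.0134] turn [-0.0006  0.0006 -0.0026]
-- wp [ 0.49  -0.09   0.003]
```

Call:
send_rows --steps '[[[0, 0, 0.004], [0, 0, 0], 0.045], [[0, 0, 0.008], [0, 0, 0], 0.045], [[0, 0, 0.011], [0, 0, 0], 0.045], [[0, 0, 0.0135], [0, 0, 0], 0.045], [[0, 0, 0.0135], [0, 0, 0], 0.045]]'

```text
time_s: 5.08
tool_pos: [0.4897, -0.0974, 0.0036]
tool_rot: [-180.0, -0.0, 1.8]
force: [-0.3, -0.0, 0.1]
grip_width: 0.054
```

Call:
send_rows --steps '[[[0, 0, 0], [0, 0, 0], 0.045], [[0, 0, 0], [0, 0, 0], 0.066], [[0, 0, 0], [0, 0, 0], 0.066], [[0, 0, 0], [0, 0, 0], 0.066], [[0, 0, 0], [0, 0, 0], 0.066]]'

```text
time_s: 5.5
tool_pos: [0.49, -0.0975, 0.004]
tool_rot: [180.0, -0.1, 1.8]
force: [0.1, -0.2, -0.0]
grip_width: 0.0648
```

Run:
```python
from h import *; from cell import env
c=snap(env,"w8"); st(env)
```

```text
t 5.55 pos [ 0.4899 -0.0975  0.004 ] rpy [ 1.7999e+02 -5.0000e-02  1.8300e+00] q [ 37.3  16.1 -31.9 116.1  10.9  50.7   1.2] F [ 0.   0.  -0.5] w 0.0654
```

View pics/w8.png

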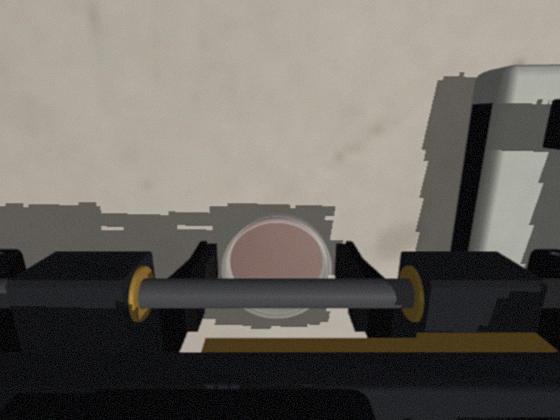

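The dish stands on the bench at (276,262), clear of the fingers. I'll lift off and look at the rest on the way to the rack.

Call:
send_rows --steps '[[[0, 0, -0.015], [0, 0, 0], 0.066], [[0, 0, -0.045], [0, 0, 0], 0.066], [[0, 0, -0.085], [0, 0, 0], 0.066], [[0, -0.02, -0.125], [0, 0, 0], 0.066], [[0, -0.05, -0.165], [0, 0, 0], 0.066]]'

```text
time_s: 5.97
tool_pos: [0.4885, -0.0558, 0.162]
tool_rot: [179.9, -0.1, 1.6]
force: [0.4, -0.5, -0.5]
grip_width: 0.0656
```

Call:
send_rows --steps '[[[0, -0.02, -0.03], [0, 0, 0], 0.05], [[0, -0.04, -0.05], [0, 0, 0], 0.05], [[0, -0.05, -0.05], [0, 0, 0], 0.05], [[0, -0.05, -0.05], [0, 0, 0], 0.05], [[0, -0.05, -0.05], [0, 0, 0], 0.05]]'

```text
time_s: 6.38
tool_pos: [0.4861, -0.0045, 0.2089]
tool_rot: [180.0, 0.0, 1.9]
force: [-0.5, 0.1, -0.8]
grip_width: 0.0508
```

Run:
```python
from h import *; from cell import env
c=snap(env,"w9"); st(env)
im=c["pixels"][:,:,::-1]
r=proj(c,[[.484,.113,.05]])[0]; print(r)
```

```text
t 6.43 pos [ 0.4858 -0.0054  0.2084] rpy [1.7997e+02 9.0000e-02 1.7900e+00] q [ 35.8   0.3 -38.  105.6   0.2  74.2  -0.5] F [ 0.1 -0.1 -0.3] w 0.0506
[277.68425339  69.77232995]
```

View pics/w9.png

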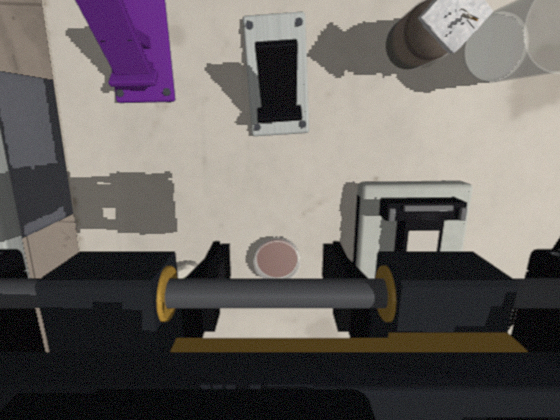

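The dish is still upright on the bench at (277,258). The grey rest is at (277,72), with its black slope and the ledge at the lower end. I'll measure it.

Run:
```python
from h import *
c=load("w9.pkl"); im=c["pixels"][:,:,::-1]
cv2.imwrite("pics/w9r.png",cv2.resize(im[0:145,230:325],None,fx=4,fy=4,interpolation=cv2.INTER_CUBIC))
```

```text
(no output)
```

View pics/w9r.png

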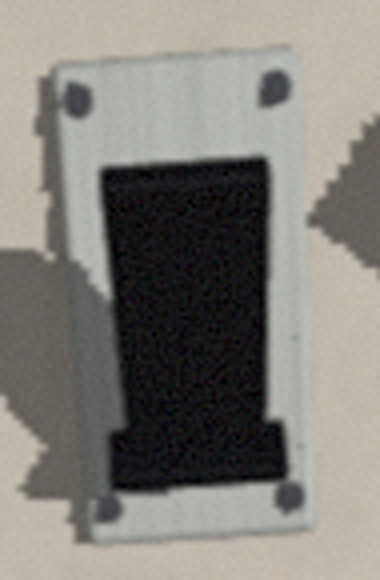

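Run:
```python
from h import *
np.set_printoptions(precision=4,suppress=True)
c=load("w9.pkl")
P=lambda u,v,z: onz(c,((u+.5)/4-.5+230,(v+.5)/4-.5),z)
TL,TR,BR,BL=[P(*q,.008) for q in [(60,66),(298,50),(312,525),(93,540)]]
for p in (TL,TR,BR,BL): print(p)
cen=(TL+TR+BL+BR)/4; y=(TL+TR-BL-BR)/2; x=(TR+BR-TL-BL)/2
print("cen",cen,"len",np.linalg.norm(y),np.linalg.norm(x),"yaw",np.degrees(np.arctan2(-y[0],y[1])),np.degrees(np.arctan2(x[1],x[0])))
yaw=np.arctan2(-y[0],y[1]); yh=np.array([-np.sin(yaw),np.cos(yaw),0]);xh=np.array([np.cos(yaw),np.sin(yaw),0])
O=cen+.01*yh; print("origin",O)
a,b=P(105,172,.081),P(266,160,.081); m=(a+b)/2; print("slope top",(m-O)@xh,(m-O)@yh,"w",np.linalg.norm(a-b),"yaw",np.degrees(np.arctan2(*(b-a)[[1,0]])))
lz=.030+.010*.707; a,b=P(112,440,lz),P(285,425,lz)
a,b=P(112,488,lz-.005),P(287,473,lz-.005); m=(a+b)/2; print("ledge outer",(m-O)@xh,(m-O)@yh,np.linalg.norm(a-b))
# check top view
t=load("top0.pkl"); print(proj(t,np.array([O+xh*sx*.032+yh*sy+[0,0,0] for sx in(-1,1) for sy in (-.07,.05)])))
```

```text
[0.449  0.1673 0.008 ]
[0.5087 0.1728 0.008 ]
[0.5192 0.0572 0.008 ]
[0.4589 0.0511 0.008 ]
cen [0.484  0.1121 0.008 ] len 0.11630480527932435 0.06028671314542612 yaw 5.025284729177019 5.514905066664744
origin [0.4831 0.1221 0.008 ]
slope top -0.0005079663207119357 0.008661017790435916 w 0.03307369737740464 yaw 5.756935117992773
ledge outer -0.0003497374955422073 -0.05402645654944806 0.04482011126753991
[[335.9861 241.1729]
 [289.4533 244.6187]
 [333.561  216.863 ]
 [287.4988 220.2515]]
```

Run:
```python
from h import *; from cell import env
plan([([.485,.195,.25],down(-17))],env)
```

```text
call rows 5 shift [ 0.0045 -0.1669 -0.0348] turn [0.0006 0.0013 0.2732]
call rows 1 shift [-0.0081 -0.0324 -0.0069] turn [0.0001 0.0003 0.0546]
-- wp [0.485 0.195 0.25 ]
```

Call:
send_rows --steps '[[[0.001, -0.03, -0.01], [0, 0, 0.066], 0.04], [[0.002, -0.07, -0.02], [0, 0, 0.132], 0.04], [[0.003, -0.11, -0.03], [0, 0, 0.198], 0.04], [[0.004, -0.15, -0.04], [0, 0, 0.264], 0.04], [[0.004, -0.19, -0.042], [0, 0, 0.328], 0.04]]'

```text
time_s: 6.85
tool_pos: [0.4853, 0.1856, 0.2518]
tool_rot: [180.0, -0.1, -17.4]
force: [1.0, 0.0, 0.6]
grip_width: 0.0404
```

Run:
```python
from h import *; from cell import env
env.read_camera("wrist");c=snap(env,"w10"); st(env)
```

```text
t 6.95 pos [0.4829 0.1924 0.2513] rpy [-1.7977e+02  1.2000e-01 -1.6520e+01] q [ 22.9   4.7 -49.4  97.6   3.4  79.2 -43.6] F [-0.3  0.3  0.9] w 0.04
```

View pics/w10.png

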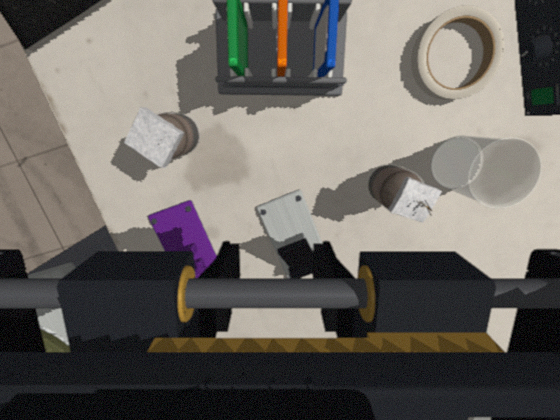

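The rack's near end is at (282,85), with green (237,40), orange (283,40) and blue (330,40). I'll move closer to see the whole plate tops.

Call:
send_rows --steps '[[[0.002, -0.015, 0.0], [0, 0, 0], 0.036], [[0.004, -0.03, 0.0], [0, 0, 0], 0.036], [[0.004, -0.05, 0.0], [0, 0, 0], 0.036], [[0.004, -0.065, 0.0], [0, 0, 0], 0.036], [[0.004, -0.07, 0.0], [0, 0, 0], 0.036]]'

```text
time_s: 7.37
tool_pos: [0.5089, 0.2518, 0.2496]
tool_rot: [180.0, 0.2, -16.9]
force: [-0.5, -0.1, -0.4]
grip_width: 0.036
```

Run:
```python
from h import *; from cell import env
env.read_camera("wrist");c=snap(env,"w11"); st(env)
im=c["pixels"][:,:,::-1]
cv2.imwrite("pics/w11r.png",cv2.resize(im[0:200,190:390],None,fx=3,fy=3,interpolation=cv2.INTER_CUBIC))
```

```text
t 7.47 pos [0.5087 0.2508 0.2501] rpy [ 1.7994e+02  1.2000e-01 -1.6930e+01] q [ 15.3  13.1 -51.1  91.3  10.2  80.6 -53.7] F [ 0.1 -0.7 -0.1] w 0.0363
```

View pics/w11r.png

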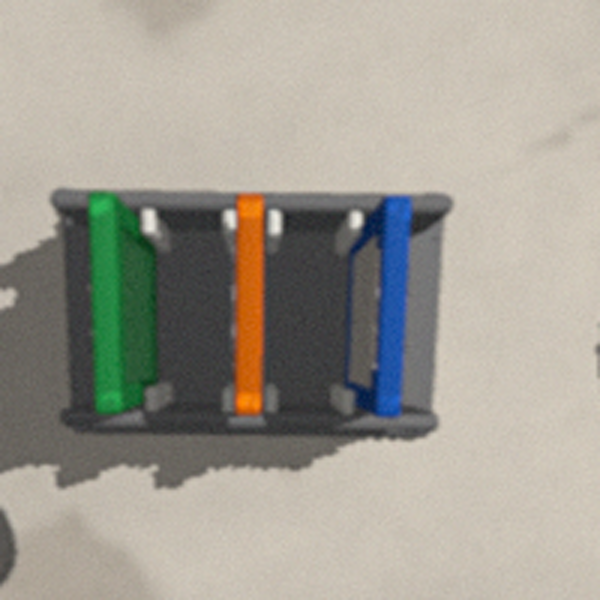

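In the crop, the orange bar sits at (250,305), between green and blue. Green's far face is greenish and blue's near face is white. So the coated faces point back towards the robot, and the rack yaw is about -17°.

Run:
```python
from h import *; from cell import env
np.set_printoptions(precision=4,suppress=True)
c=load("w11.pkl"); im=c["pixels"][:,:,::-1]
hsv=cv2.cvtColor(im,cv2.COLOR_BGR2HSV)
m=cv2.inRange(hsv,(5,150,120),(20,255,255)); m[200:]=0;m[:,:190]=0;m[:,390:]=0
k=max(cv2.findContours(m,0,2)[0],key=cv2.contourArea); r=cv2.minAreaRect(k); bx=cv2.boxPoints(r); print(r)
W=np.array([onz(c,p,.118) for p in bx]); print(W)
cen=onz(c,r[0],.118)
e=[W[(i+1)%4]-W[i] for i in range(4)]; l=max(e,key=np.linalg.norm)
if l[1]<0:l=-l
print("cen",cen,"len",np.linalg.norm(l),"dir",np.degrees(np.arctan2(l[1],l[0]))-90)
x,y,w,h=cv2.boundingRect(k);print(x,y,w,h)
st(env)
plan([([cen[0],cen[1],.15],down(-16.5))],env)
```

```text
((272.5, 101.0), (72.0, 9.0), 90.0)
[[0.5364 0.3667 0.118 ]
 [0.5437 0.3644 0.118 ]
 [0.5265 0.3074 0.118 ]
 [0.5187 0.3097 0.118 ]]
cen [0.5316 0.3379 0.118 ] len 0.059612301047835096 dir -17.269593491332316
268 65 10 73
t 7.47 pos [0.5087 0.2508 0.2501] rpy [179.94   0.12 -16.93] q [ 15.3  13.1 -51.1  91.3  10.2  80.6 -53.7] F [ 0.1 -0.7 -0.1] w 0.0363
call rows 4 shift [-0.0032 -0.0901  0.1   ] turn [ 0.0011  0.0021 -0.0074]
-- wp [0.5316 0.3379 0.15  ]
```

Call:
send_rows --steps '[[[-0.001, -0.025, 0.015], [0, 0, 0], 0.028], [[-0.002, -0.055, 0.03], [0, 0, 0], 0.028], [[-0.003, -0.08, 0.045], [0, 0, 0], 0.028], [[-0.003, -0.09, 0.065], [0, 0, 0], 0.028], [[-0.003, -0.09, 0.09], [0, 0, 0], 0.028]]'

```text
time_s: 7.88
tool_pos: [0.5327, 0.3402, 0.1612]
tool_rot: [-179.9, -0.0, -16.8]
force: [0.5, -0.9, 0.3]
grip_width: 0.0283
```

Run:
```python
from h import *; from cell import env
env.read_camera("scene");c=snap(env,"s2","scene"); st(env)
im=c["pixels"][:,:,::-1]
cv2.imwrite("pics/s2r.png",cv2.resize(im[100:300,130:330],None,fx=3,fy=3,interpolation=cv2.INTER_CUBIC))
plan([([.5325,.337,.09],down(-17))],env)
```

```text
t 7.98 pos [0.5305 0.3349 0.1567] rpy [179.57   0.27 -16.98] q [  3.2  25.7 -49.3  89.6  19.9  74.4 -65.9] F [-0.6 -0.5 -0.6] w 0.0284
call rows 2 shift [ 0.0017 -0.0031  0.0667] turn [0.0075 0.0047 0.0003]
-- wp [0.5325 0.337  0.09  ]
```

View pics/s2r.png

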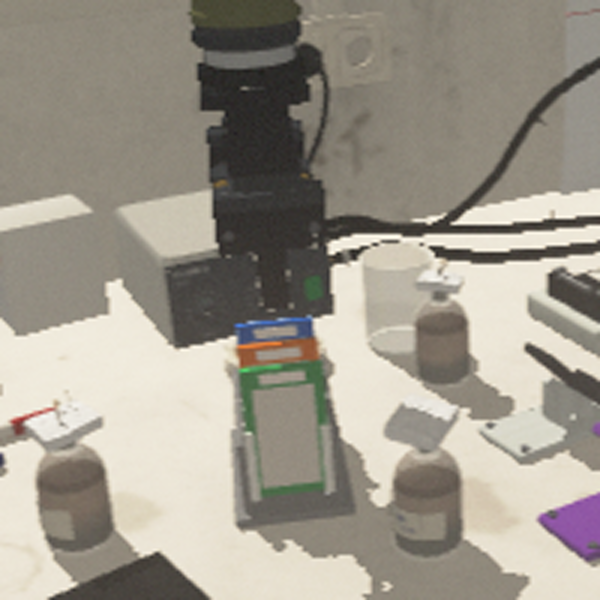

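Call:
send_rows --steps '[[[0.001, -0.002, 0.008], [0.004, 0.002, 0], 0.028], [[0.001, -0.002, 0.02], [0.006, 0.004, 0], 0.028], [[0.001, -0.002, 0.03], [0.006, 0.004, 0], 0.028], [[0.001, -0.002, 0.035], [0.006, 0.004, 0], 0.028], [[0.001, -0.002, 0.035], [0.006, 0.004, 0], 0.028]]'

```text
time_s: 8.4
tool_pos: [0.5335, 0.3391, 0.1256]
tool_rot: [-179.7, -0.2, -17.0]
force: [-0.4, 0.3, -0.1]
grip_width: 0.0279
```

Run:
```python
from h import *; from cell import env
c=snap(env,"s3","top"); st(env)
im=c["pixels"][:,:,::-1]
cv2.imwrite("pics/s3r.png",cv2.resize(im[140:260,170:290],None,fx=5,fy=5,interpolation=cv2.INTER_CUBIC))
c=snap(env,"w12")
plan([([.5325,.337,.09],down(-17))],env)
```

```text
t 8.45 pos [0.5338 0.3396 0.1264] rpy [-179.69   -0.25  -16.98] q [  2.7  27.1 -48.7  91.6  21.4  70.6 -67. ] F [-0.6 -0.9  1. ] w 0.0283
call rows 1 shift [-0.0007  0.0036  0.0369] turn [-0.0062 -0.0049  0.0005]
-- wp [0.5325 0.337  0.09  ]
```

View pics/w12.png

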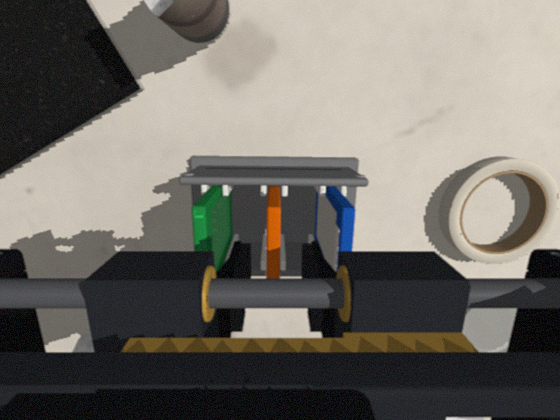

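View pics/s3r.png

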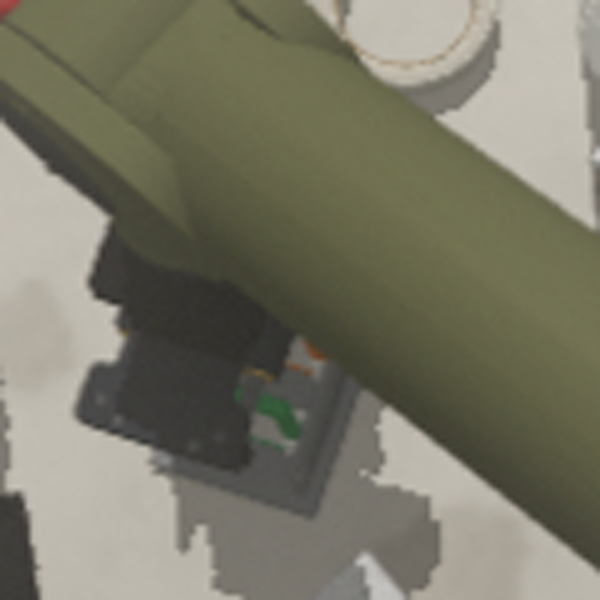

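The orange plate is at (273,225), centred between the fingers at 240 and 312 with green and blue outside them. Going down.

Call:
send_rows --steps '[[[-0.001, 0.002, 0.008], [-0.003, -0.002, 0], 0.028], [[-0.001, 0.003, 0.017], [-0.003, -0.002, 0], 0.028], [[-0.001, 0.003, 0.027], [-0.003, -0.002, 0], 0.028], [[-0.001, 0.003, 0.035], [-0.003, -0.002, 0], 0.028], [[-0.001, 0.003, 0.035], [-0.003, -0.002, 0], 0.028]]'

```text
time_s: 8.92
tool_pos: [0.531, 0.3367, 0.089]
tool_rot: [-180.0, 0.0, -17.0]
force: [-0.5, -0.9, -0.1]
grip_width: 0.0281
```

Run:
```python
from h import *; from cell import env
c=snap(env,"w13"); st(env)
plan([([.5325,.337,.09],down(-17))],env)
```

```text
t 8.97 pos [0.5314 0.3372 0.0901] rpy [-1.7993e+02 -5.0000e-02 -1.6950e+01] q [  2.1  28.9 -47.8  93.8  22.8  67.4 -67.9] F [ 0.3  0.3 -0.6] w 0.0282
call rows 1 shift [ 0.0011 -0.0002  0.0001] turn [-0.0013 -0.0008  0.0009]
-- wp [0.5325 0.337  0.09  ]
```

View pics/w13.png

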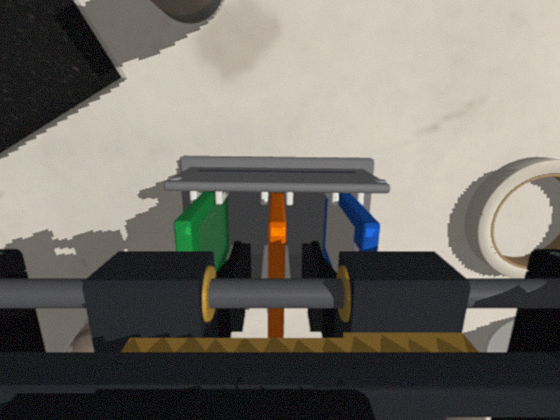

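Call:
send_rows --steps '[[[0, 0, 0], [0, 0, 0], 0.02], [[0, 0, 0], [0, 0, 0], 0.01], [[0, 0, 0], [0, 0, 0], 0.004], [[0, 0, 0], [0, 0, 0], 0.004], [[0, 0, 0], [0, 0, 0], 0.004]]' --grip_force 30

```text
time_s: 9.38
tool_pos: [0.5325, 0.338, 0.0922]
tool_rot: [-179.8, -0.2, -17.0]
force: [-0.9, 0.0, 1.5]
grip_width: 0.0076
```

Run:
```python
from h import *; from cell import env
st(env)
```

```text
t 9.38 pos [0.5325 0.338  0.0922] rpy [-179.79   -0.19  -16.96] q [  2.1  28.8 -47.8  93.7  22.8  67.4 -67.9] F [-0.9  0.   1.5] w 0.0076
```

Call:
send_rows --steps '[[[0, 0, -0.005], [0, 0, 0], 0.004], [[0, 0, -0.018], [0, 0, 0], 0.004], [[0, 0, -0.034], [0, 0, 0], 0.004], [[0, 0, -0.052], [0, 0, 0], 0.004], [[0, 0, -0.07], [0, 0, 0], 0.004]]'

```text
time_s: 9.8
tool_pos: [0.5318, 0.3377, 0.1634]
tool_rot: [-179.8, -0.2, -16.9]
force: [0.3, 0.2, -0.1]
grip_width: 0.0078
```

Call:
send_rows --steps '[[[0, 0, -0.018], [0, 0, 0], 0.004], [[0, 0, -0.038], [0, 0, 0], 0.004], [[0, 0, -0.058], [0, 0, 0], 0.004], [[0, 0, -0.075], [0, 0, 0], 0.004], [[0, 0, -0.08], [0, 0, 0], 0.004]]'

```text
time_s: 10.22
tool_pos: [0.5325, 0.3388, 0.2461]
tool_rot: [-179.6, -0.4, -16.9]
force: [0.4, 0.6, -0.2]
grip_width: 0.0078
```

Run:
```python
from h import *; from cell import env
c=snap(env,"s4","scene"); st(env)
im=c["pixels"][:,:,::-1]
cv2.imwrite("pics/s4r.png",cv2.resize(im[50:300,130:380],None,fx=2.4,fy=2.4,interpolation=cv2.INTER_CUBIC))
```

```text
t 10.27 pos [0.5325 0.3386 0.2454] rpy [-179.6    -0.36  -16.95] q [  4.1  22.2 -51.   83.2  17.4  82.2 -64. ] F [ 0.   1.1 -0.6] w 0.0074
```

View pics/s4r.png

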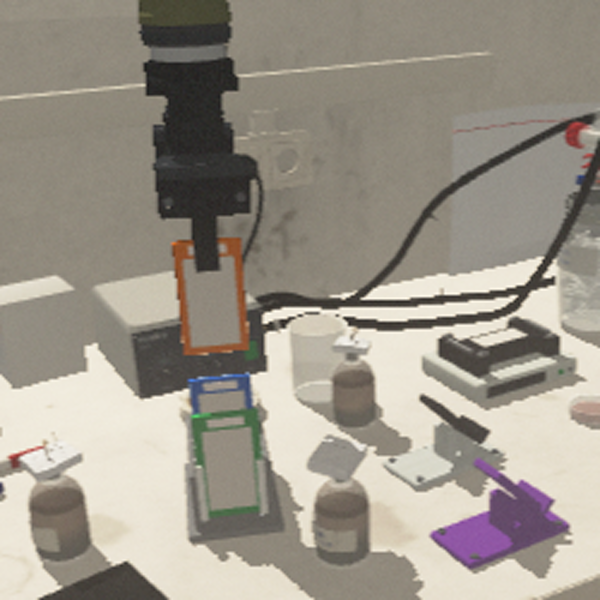

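The plate is out and upright, at about (210,295) in the crop. The white coated face is towards the robot, and the fingers are near its top edge centre. Next I turn it toward the rest.

```bash
cat >> h.py <<'E'
YR=np.radians(5.3); YH=np.array([-np.sin(YR),np.cos(YR),0]); XH=np.array([np.cos(YR),np.sin(YR),0]); K=np.array([0,0,1.])
RO=np.array([.483,.122,0]); SEAT=RO-.009*YH+.072*K
R1=tool_R(-(YH+K),YH-K); TC1=SEAT+.028*(YH+K)/2**.5
E
python3 - <<'E'
from h import *; from cell import env
print(TC1)
st(env)
plan([([.50,.24,.27],down(95.3)),(TC1+[0,0.0,.10],R1)],env)
E
```

```text
[0.48200249 0.13275282 0.09179899]
t 10.27 pos [0.5325 0.3386 0.2454] rpy [-179.6    -0.36  -16.95] q [  4.1  22.2 -51.   83.2  17.4  82.2 -64. ] F [ 0.   1.1 -0.6] w 0.0074
call rows 5 shift [-0.0006  0.0288 -0.007 ] turn [ 4.000e-04 -3.000e-03 -5.442e-01]
call rows 5 shift [-0.0154  0.0243 -0.007 ] turn [ 4.000e-04 -3.000e-03 -5.442e-01]
call rows 5 shift [-0.0258  0.0128 -0.007 ] turn [ 4.000e-04 -3.000e-03 -5.442e-01]
call rows 3 shift [-0.0172 -0.0015 -0.0041] turn [ 3.000e-04 -1.800e-03 -3.265e-01]
-- wp [0.5  0.24 0.27]
call rows 5 shift [-0.0751 -0.0199  0.0559] turn [ 0.    -0.561 -0.   ]
call rows 2 shift [-0.0135 -0.008   0.0349] turn [-0.     -0.2244  0.    ]
-- wp [0.482  0.1328 0.1918]
```

Call:
send_rows --steps '[[[0, 0.004, -0.001], [0, 0, -0.08], 0.004], [[0, 0.011, -0.003], [0, 0, -0.19], 0.004], [[0, 0.017, -0.004], [0, 0, -0.31], 0.004], [[0, 0.023, -0.006], [0, -0.001, -0.43], 0.004], [[0, 0.029, -0.007], [0, -0.002, -0.545], 0.004]]'

```text
time_s: 10.68
tool_pos: [0.5226, 0.3092, 0.2479]
tool_rot: [-179.9, -0.0, 14.6]
force: [0.8, -0.4, -0.8]
grip_width: 0.0077
```

Call:
send_rows --steps '[[[-0.003, 0.005, -0.001], [0, 0, -0.11], 0.004], [[-0.006, 0.01, -0.003], [0, 0, -0.22], 0.004], [[-0.009, 0.015, -0.004], [0, 0, -0.33], 0.004], [[-0.012, 0.02, -0.006], [0, -0.001, -0.44], 0.004], [[-0.015, 0.024, -0.007], [0, -0.002, -0.545], 0.004]]'

```text
time_s: 11.1
tool_pos: [0.5142, 0.2819, 0.2548]
tool_rot: [-179.9, 0.0, 45.8]
force: [-0.2, 1.1, -0.8]
grip_width: 0.0078
```

Call:
send_rows --steps '[[[-0.005, 0.003, -0.001], [0, 0, -0.11], 0.004], [[-0.01, 0.006, -0.003], [0, 0, -0.22], 0.004], [[-0.016, 0.009, -0.004], [0, 0, -0.33], 0.004], [[-0.021, 0.011, -0.006], [0, -0.001, -0.44], 0.004], [[-0.026, 0.013, -0.007], [0, -0.002, -0.545], 0.004]]'

```text
time_s: 11.52
tool_pos: [0.5051, 0.2544, 0.2619]
tool_rot: [-179.9, 0.1, 77.0]
force: [-0.2, 0.5, -0.3]
grip_width: 0.0077
```

Run:
```python
from h import *; from cell import env
env.read_camera("wrist"); st(env)
plan([([.49,.21,.27],down(95.3)),(TC1+[0,0.0,.10],R1)],env)
```

```text
t 11.57 pos [0.5051 0.2535 0.2618] rpy [-1.7989e+02  1.6000e-01  7.7240e+01] q [ 29.2  19.9 -72.   90.2  19.   84.   33.4] F [-0.3  0.  -0.4] w 0.0082
call rows 3 shift [-0.0457 -0.0052 -0.008 ] turn [-0.0024  0.0024 -0.3153]
-- wp [0.49 0.21 0.27]
call rows 5 shift [-0.0544 -0.0108  0.0559] turn [ 0.    -0.561 -0.   ]
call rows 2 shift [-0.0065 -0.0043  0.0305] turn [-0.     -0.2244  0.    ]
-- wp [0.482  0.1328 0.1918]
```

Joint 3 has drifted to -72° and its limit is -79°. Before the tilt I'll fit a quick kinematic model to the logged poses, to predict joint angles along the path.

```bash
cat > kin.py <<'E'
from h import *
from scipy.optimize import least_squares
D=[([.2776,-.5871,.2215],[179.99,.11,-64.69],[65.4966,18.439,-4.0164,83.1746,1.2948,78.5404,-3.2604]),
([.4863,-.1234,.2427],[179.96,-.01,-3.96],[40.2,.9,-29.1,101.1,.5,78.1,7.]),
([.6422,-.0948,.1285],[-179.86,.74,.94],[29.9,25.2,-31.,88.3,13.3,71.,-2.3]),
([.6442,-.0859,.0605],[179.61,-.39,1.81],[28.6,28.1,-30.3,92.8,15.9,62.9,-4.2]),
([.6489,-.0814,.0573],[179.81,-.46,1.83],[28.1,28.7,-30.3,92.4,16.,62.8,-4.6]),
([.4893,-.0972,.0164],[-179.96,.03,1.85],[37.7,14.9,-32.2,115.6,10.,52.2,2.]),
([.4899,-.0975,.004],[179.99,-.05,1.83],[37.3,16.1,-31.9,116.1,10.9,50.7,1.2]),
([.4858,-.0054,.2084],[179.97,.09,1.79],[35.8,.3,-38.,105.6,.2,74.2,-.5]),
([.4829,.1924,.2513],[-179.77,.12,-16.52],[22.9,4.7,-49.4,97.6,3.4,79.2,-43.6]),
([.5087,.2508,.2501],[179.94,.12,-16.93],[15.3,13.1,-51.1,91.3,10.2,80.6,-53.7]),
([.5305,.3349,.1567],[179.57,.27,-16.98],[3.2,25.7,-49.3,89.6,19.9,74.4,-65.9]),
([.5338,.3396,.1264],[-179.69,-.25,-16.98],[2.7,27.1,-48.7,91.6,21.4,70.6,-67.]),
([.5314,.3372,.0901],[-179.93,-.05,-16.95],[2.1,28.9,-47.8,93.8,22.8,67.4,-67.9]),
([.5325,.3386,.2454],[-179.6,-.36,-16.95],[4.1,22.2,-51.,83.2,17.4,82.2,-64.]),
([.5051,.2535,.2618],[-179.89,.16,77.24],[29.2,19.9,-72.,90.2,19.,84.,33.4])]
def rz(a):return R.from_euler('z',a,degrees=True).as_matrix()
def ry(a):return R.from_euler('y',a,degrees=True).as_matrix()
def fk(q,p,full=False):
    s=p['s']; L=p['L']
    # base: h; shoulder offset ; upper (x,z); fore (x,z); hand (x,z)
    T=np.eye(3);x=np.array([0,0,L[0]]);
    T=rz(s[0]*q[0]); x=x+T@[L[7],0,0]
    T=T@ry(s[1]*q[1])@rz(s[2]*q[2]); x=x+T@[L[1],0,L[2]]
    T=T@ry(s[3]*q[3]); x=x+T@[L[3],0,0]; T=T@rz(0)
    T=T@rz(s[4]*q[4]); x=x+T@[0,0,L[4]]; el=x
    T=T@ry(s[5]*q[5]); x=x+T@[L[5],0,L[6]]
    T=T@rz(s[6]*q[6]+p['o'])
    return x,T
def err(p):
    e=[]
    for P,r,q in D:
        x,T=fk(q,p); e+=list((x-P)*1)+list(R.from_matrix(T.T@Rm(r)).as_rotvec()*.1)
    return np.array(e)
E
cat > fit.py <<'E'
from kin import *
import itertools
best=None
res=[]
for s in itertools.product([1,-1],repeat=4):
    S=[-1,1,s[0],1,s[1],1,s[2]]
    for o in (0,180):
        # orientation only error
        e=0
        for P,r,q in D:
            T=rz(S[0]*q[0])@ry(q[1])@rz(S[2]*q[2])@ry(q[3])@rz(S[4]*q[4])@ry(q[5])@rz(S[6]*q[6]+o)
            e+=np.linalg.norm(R.from_matrix(T.T@Rm(r)).as_rotvec())
        res.append((e/len(D),S,o))
res.sort(key=lambda a:a[0]); print(res[:3])
_,S,o=res[0]
f=least_squares(lambda L:err(dict(s=S,L=L,o=o)),[.1,0,.3,0,.3,0,.2,0],loss='soft_l1',f_scale=.003)
print(f.x,np.abs(err(dict(s=S,L=f.x,o=o))).reshape(-1,6).max(0)); pickle.dump(dict(s=S,L=f.x,o=o),open("kin.pkl","wb"))
E
python3 fit.py
```

```text
[(np.float64(0.0012529383885618655), [-1, 1, -1, 1, -1, 1, -1], 180), (np.float64(0.0012529383885618655), [-1, 1, -1, 1, -1, 1, -1], 180), (np.float64(0.4241672934784655), [-1, 1, -1, 1, 1, 1, -1], 180)]
[0.31225027 0.00960133 0.46804674 0.00643675 0.51104775 0.03803215
 0.42647891 0.02973383] [0.02091671 0.01345019 0.00345678 0.00012104 0.00018068 0.00015172]
```

```bash
cat > kin2.py <<'E'
from kin import *
from kin import D as D0
S=[-1,1,-1,1,-1,1,-1]; O=180
def frames(q):
    T=np.eye(3); out=[T]
    for i,(s,a) in enumerate(zip(S,q)):
        T=T@(rz(s*a) if i%2==0 else ry(s*a)); out.append(T)
    return out
def rows(q):
    F=frames(q); return np.hstack([F[i] for i in range(8)]) # 3x24
A=np.vstack([rows(q) for P,r,q in D0]); b=np.concatenate([P for P,r,q in D0])
lam=2e-3
def solve():
    x0=np.zeros(24); x0[2]=.312;x0[8+3-0]=0
    AA=np.vstack([A,lam*np.eye(24)]); bb=np.r_[b,np.zeros(24)]
    return np.linalg.lstsq(AA,bb,rcond=None)[0]
X=solve()
def FK(q):
    F=frames(q); return rows(q)@X, F[7]@rz(O)
if __name__=="__main__":
    np.set_printoptions(precision=4,suppress=True)
    print(X.reshape(8,3)); print(np.abs(A@X-b).reshape(-1,3).max(0))
E
python3 kin2.py
```

```text
[[-0.0011  0.0005  0.1175]
 [ 0.0042 -0.0073  0.1175]
 [-0.0027 -0.0073  0.2342]
 [ 0.0018 -0.0064  0.2342]
 [-0.0003 -0.0064  0.2558]
 [-0.0008  0.0012  0.2558]
 [ 0.0021  0.0012  0.178 ]
 [-0.0005 -0.0005  0.178 ]]
[0.0006 0.0008 0.0005]
```

The model fits within 1 mm. Now I'll simulate the planned path with minimum-norm resolution and check it against the last motion.

```bash
cat >> kin2.py <<'E'
LO=np.array([-163.93,-17.29,-79.2,3.27,-89.18,5.43,-154.24]);HI=np.array([163.93,119.83,71.16,140.29,269.18,117.66,154.24])
def jac(q):
    x,T=FK(q);J=np.zeros((6,7));h=.01
    for i in range(7):
        qq=np.array(q,float);qq[i]+=h; x2,T2=FK(qq)
        J[:3,i]=(x2-x)/np.radians(h); J[3:,i]=R.from_matrix(T2@T.T).as_rotvec()/np.radians(h)
    return J
def follow(q,wps,steps=40,null=0):
    q=np.array(q,float)
    for tp,tR in wps:
        x0,T0=FK(q); rv=R.from_matrix(T0.T@tR).as_rotvec()
        for k in range(1,steps+1):
            xt=x0+(np.array(tp)-x0)*k/steps; Rt=T0@R.from_rotvec(rv*k/steps).as_matrix()
            for _ in range(3):
                x,T=FK(q); e=np.r_[xt-x,R.from_matrix(Rt@T.T).as_rotvec()]
                J=jac(q); q=q+np.degrees(np.linalg.pinv(J)@e)
        print("q",np.round(q,1),"lim",[i+1 for i in range(7) if not LO[i]<q[i]<HI[i]],"manip",round(np.sqrt(np.linalg.det(jac(q)@jac(q).T)),4))
    return q
E
python3 - <<'E'
from kin2 import *
print("validate"); follow([4.1,22.2,-51.,83.2,17.4,82.2,-64.],[([.5051,.2535,.2618],down(77.24))])
follow([65.5,18.4,-4,83.2,1.3,78.5,-3.3],[([.43,-.3,.24],down(-36)),([.4863,-.1234,.2427],down(-3.96))])
print("next")
q=[29.2,19.9,-72.,90.2,19.,84.,33.4]
follow(q,[([.49,.21,.27],down(95.3)),(TC1+[0,0,.10],R1),(TC1,R1)])
print("geodesic")
follow(q,[(TC1+[0,0,.10],R1),(TC1,R1)])
E
```

```text
validate
q [ 29.7  19.9 -72.6  90.3  19.1  83.8  33.3] lim [] manip 0.1115
q [ 50.1   3.5 -18.8  98.8   1.1  77.9  -4.9] lim [] manip 0.1624
q [ 40.2   0.9 -29.  101.1   0.5  78.1   7.1] lim [] manip 0.1457
next
q [ 43.   16.8 -80.7  93.7  16.7  83.8  56.2] lim [3] manip 0.0828
q [  4.1  29.8 -59.1  98.3  51.  106.4  31.6] lim [] manip 0.143
q [  1.   37.4 -55.4 102.3  54.8 100.5  23.9] lim [] manip 0.1598
geodesic
q [  3.7  29.6 -58.5  98.3  50.8 106.1  31.8] lim [] manip 0.1435
q [  0.7  37.1 -54.9 102.3  54.6 100.3  24.1] lim [] manip 0.1601
```

The simulator reproduces the last motion to within 1°. A direct combined turn-and-tilt brings joint 3 back to -55°. I'll check the rest of the job the same way.

```bash
cat >> h.py <<'E'
R2=tool_R(YH-K,XH); N2=(K-YH)/2**.5
TC2=SEAT+.0187*(YH-K)/2**.5   # grasp point at plate centre
E
python3 - <<'E'
from kin2 import *
q=[29.2,19.9,-72.,90.2,19.,84.,33.4]
q=follow(q,[(TC1+[0,0,.10],R1)]); 
q=follow(q,[(TC1,R1),(TC1+.07*(YH+K),R1)])
print("to 2 direct"); follow(q,[([.48,.05,.30],R2),(TC2+.08*N2,R2),(TC2,R2)])
print("to 2 via down yaw 5"); q2=follow(q,[([.48,.15,.30],down(60)),([.48,.10,.3],down(5.3)),(TC2+.08*N2,R2),(TC2,R2)])
print("reader"); follow(q2,[(TC2+.1*K,R2),([.62,-.0,.25],down(2)),([.6455,-.073,.036],down(2))])
E
```

```text
q [  3.7  29.6 -58.5  98.3  50.8 106.1  31.8] lim [] manip 0.1435
q [  0.7  37.1 -54.9 102.3  54.6 100.3  24.1] lim [] manip 0.1601
q [ -5.6  36.6 -56.6  93.5  51.4 108.9  25. ] lim [] manip 0.1652
to 2 direct
q [ 70.4  12.8 -57.9  99.4 -31.8  89.2  21.9] lim [] manip 0.1148
q [ 62.   27.  -53.5 109.7 -23.6  68.1  26.3] lim [] manip 0.1293
q [ 56.5  31.  -53.2 114.1 -23.3  57.9  25.4] lim [] manip 0.1202
to 2 via down yaw 5
q [ 46.    1.8 -66.7  94.6   1.6  84.7  39.2] lim [] manip 0.0739
q [ 50.1  -1.6 -62.7  96.2  -1.5  84.6  -7.2] lim [] manip 0.0794
q [ 61.   26.4 -52.2 109.7 -24.4  68.3  26.9] lim [] manip 0.13
q [ 55.6  30.5 -52.1 114.2 -24.2  58.2  26.1] lim [] manip 0.1204
reader
q [ 60.5  20.5 -56.7 110.8 -29.3  69.   23.1] lim [] manip 0.1105
q [ 34.1  19.8 -46.7  84.   14.4  82.4 -10.7] lim [] manip 0.1645
q [ 34.8  32.7 -40.5  93.2  23.3  62.8 -10. ] lim [] manip 0.184
```

Run:
```python
from h import *; from cell import env
plan([(TC1+[0,0.0,.10],R1)],env)
```

```text
call rows 5 shift [-0.0766  0.0027  0.044 ] turn [-0.0788 -0.4852 -0.1862]
call rows 3 shift [-0.0278 -0.0083  0.0444] turn [-0.0473 -0.2911 -0.1117]
-- wp [0.482  0.1328 0.1918]
```

Call:
send_rows --steps '[[[-0.01, 0, 0.004], [-0.01, -0.06, -0.023], 0.004], [[-0.026, 0.001, 0.012], [-0.025, -0.155, -0.06], 0.004], [[-0.043, 0.002, 0.022], [-0.044, -0.265, -0.102], 0.004], [[-0.06, 0.002, 0.033], [-0.062, -0.375, -0.144], 0.004], [[-0.0766, 0.0027, 0.044], [-0.0788, -0.485, -0.186], 0.004]]'

```text
time_s: 11.98
tool_pos: [0.4908, 0.1796, 0.2185]
tool_rot: [177.9, 28.3, 87.0]
force: [0.7, 0.4, -1.3]
grip_width: 0.0077
```

Run:
```python
from h import *; from cell import env
env.read_camera("wrist"); st(env)
plan([(TC1+[0,0.0,.10],R1)],env)
```

```text
t 12.03 pos [0.4875 0.1794 0.2141] rpy [178.42  28.75  87.69] q [ 10.   26.5 -62.8  92.8  40.2  99.7  30.9] F [-2.4  0.3 -3.3] w 0.0081
call rows 3 shift [-0.0303 -0.0048  0.0419] turn [-0.0526 -0.2817 -0.1104]
-- wp [0.482  0.1328 0.1918]
```

Call:
send_rows --steps '[[[-0.008, -0.001, 0.01], [-0.013, -0.07, -0.028], 0.004], [[-0.016, -0.002, 0.02], [-0.026, -0.14, -0.055], 0.004], [[-0.023, -0.004, 0.032], [-0.04, -0.21, -0.083], 0.004], [[-0.03, -0.005, 0.042], [-0.053, -0.282, -0.11], 0.004], [[-0.03, -0.005, 0.042], [-0.053, -0.282, -0.11], 0.004]]'

```text
time_s: 12.45
tool_pos: [0.4828, 0.1335, 0.1924]
tool_rot: [179.8, 44.5, 94.8]
force: [0.1, 0.1, -1.7]
grip_width: 0.0079
```

Run:
```python
from h import *; from cell import env
c=snap(env,"w14"); c=snap(env,"s5","scene"); t=snap(env,"t5","top"); st(env)
im=c["pixels"][:,:,::-1]
cv2.imwrite("pics/s5r.png",cv2.resize(im[120:300,230:430],None,fx=3.5,fy=3.2,interpolation=cv2.INTER_CUBIC))
plan([(TC1+[0,0.0,.10],R1)],env)
```

```text
t 12.6 pos [0.4851 0.1344 0.1957] rpy [179.27  44.2   94.28] q [  2.7  30.1 -58.3  97.2  50.5 106.2  30.8] F [ 0.6  1.3 -0.2] w 0.008
call rows 1 shift [ 0.0018 -0.0032  0.0038] turn [ 0.0003 -0.0138 -0.0127]
-- wp [0.482  0.1328 0.1918]
```

View pics/s5r.png

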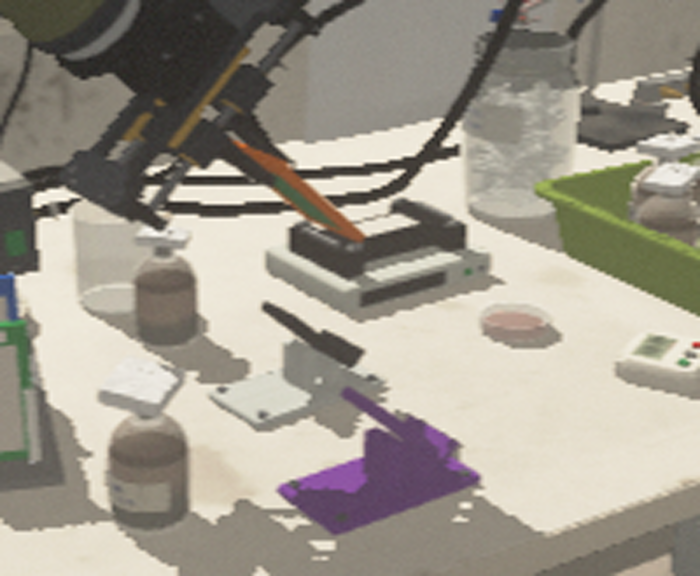

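View pics/w14.png

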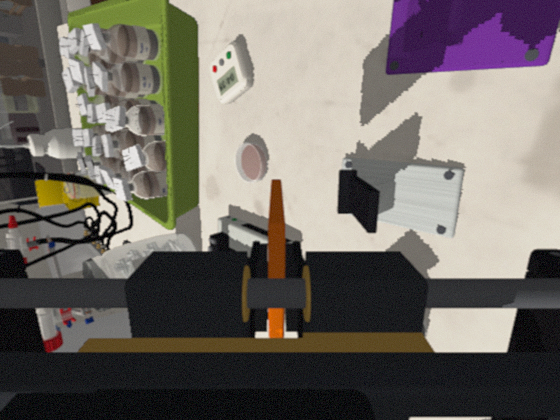

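View pics/t5.png

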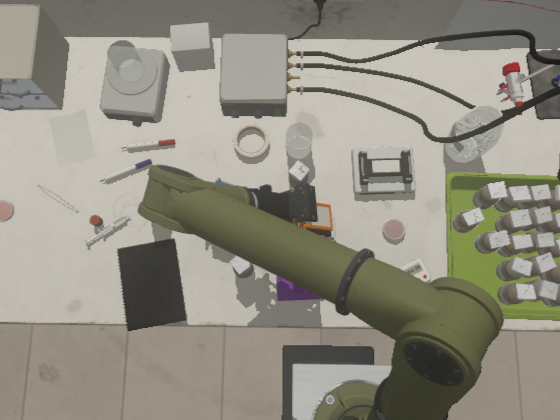

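The top view shows the plate white face up over the rest, near (318,217). The dish stands at (393,229). The wrist view shows the plate edge-on between the pads. I'll check the plate's offset in the grip by comparing its expected corners with the image.

Run:
```python
from h import *; from cell import env
c=load("t5.pkl"); im=c["pixels"][:,:,::-1].copy()
o=env.get_obs(); p=o["tool_pos"]; T=Rm(o["tool_rot"]); cen=p+T[:,2]*.028
px,pz=T[:,0],-T[:,2]; py=np.cross(pz,px)
C=[cen-.004*px+sy*.031*py+sz*.055*pz for sy,sz in [(-1,-1),(1,-1),(1,1),(-1,1)]]
uv=proj(c,C); print(np.round(uv,1))
cr=cv2.resize(im[190:250,285:345],None,fx=9,fy=9,interpolation=cv2.INTER_CUBIC)
for u,v in uv: cv2.circle(cr,(int((u-285+.5)*9),int((v-190+.5)*9)),3,(255,0,0),-1)
cv2.imwrite("pics/t5r.png",cr)
```

```text
[[330.1 205.3]
 [332.5 231.1]
 [301.1 227.5]
 [298.9 200. ]]
```

View pics/t5r.png

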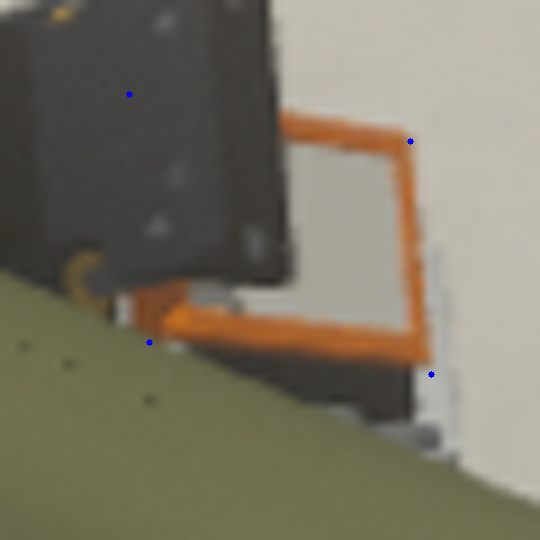

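Run:
```python
from h import *; from cell import env
st(env)
plan([(TC1-.0015*XH+[0,0,.03],R1)],env)
```

```text
t 12.6 pos [0.4851 0.1344 0.1957] rpy [179.27  44.2   94.28] q [  2.7  30.1 -58.3  97.2  50.5 106.2  30.8] F [ 0.6  1.3 -0.2] w 0.008
call rows 2 shift [ 0.0505 -0.0054  0.0539] turn [ 0.0003 -0.0138 -0.0127]
-- wp [0.4805 0.1326 0.1218]
```

Call:
send_rows --steps '[[[0.008, -0.001, 0.008], [0, -0.006, -0.006], 0.004], [[0.02, -0.003, 0.021], [0, -0.013, -0.012], 0.004], [[0.035, -0.004, 0.037], [0, -0.013, -0.012], 0.004], [[0.046, -0.005, 0.049], [0, -0.013, -0.012], 0.004], [[0.05, -0.005, 0.053], [0, -0.013, -0.012], 0.004]]'

```text
time_s: 13.02
tool_pos: [0.4792, 0.1309, 0.1193]
tool_rot: [-179.6, 45.2, 95.6]
force: [0.0, -0.2, -0.2]
grip_width: 0.0077
```

Run:
```python
from h import *; from cell import env
c=snap(env,"s6","scene"); w=snap(env,"w15"); st(env)
im=c["pixels"][:,:,::-1]
cv2.imwrite("pics/s6r.png",cv2.resize(im[170:270,250:400],None,fx=5,fy=5,interpolation=cv2.INTER_CUBIC))
plan([(TC1-.0015*XH+[0,0,.004],R1)],env)
```

```text
t 13.12 pos [0.4799 0.1315 0.1211] rpy [-179.72   45.19   95.58] q [  0.4  35.6 -55.7 100.9  53.2 102.4  25.5] F [-0.3 -0.1 -0.5] w 0.0077
call rows 1 shift [0.0187 0.0008 0.0171] turn [-0.0014  0.0033  0.0034]
-- wp [0.4805 0.1326 0.0958]
```

View pics/s6r.png

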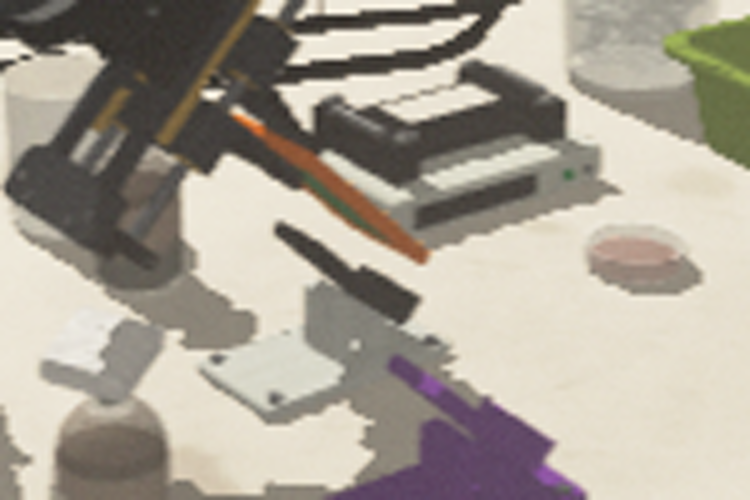

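View pics/w15.png

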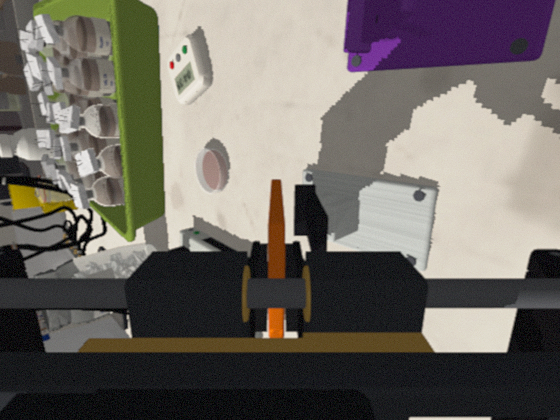

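The plate is parallel above the slope: in the wrist view its foot is at (276,182) and the black slope at (310,215). Lowering.

Call:
send_rows --steps '[[[0.004, 0, 0.004], [-0.001, 0.003, 0.003], 0.004], [[0.009, 0, 0.0085], [-0.001, 0.003, 0.003], 0.004], [[0.014, 0.001, 0.013], [-0.001, 0.003, 0.003], 0.004], [[0.018, 0.001, 0.0165], [-0.001, 0.003, 0.003], 0.004], [[0.018, 0.001, 0.0165], [-0.001, 0.003, 0.003], 0.004]]'

```text
time_s: 13.53
tool_pos: [0.481, 0.1329, 0.0971]
tool_rot: [179.9, 45.0, 95.3]
force: [-0.6, -0.6, -0.9]
grip_width: 0.008
```

Run:
```python
from h import *; from cell import env
w=snap(env,"w16");c=snap(env,"s7","scene");  st(env)
im=c["pixels"][:,:,::-1]
cv2.imwrite("pics/s7r.png",cv2.resize(im[180:270,270:380],None,fx=7,fy=6,interpolation=cv2.INTER_CUBIC))
im=w["pixels"][:,:,::-1]
cv2.imwrite("pics/w16r.png",cv2.resize(im[150:290,210:370],None,fx=5,fy=4,interpolation=cv2.INTER_CUBIC))
plan([(TC1-.0015*XH,R1)],env)
```

```text
t 13.63 pos [0.4813 0.1332 0.0981] rpy [179.85  44.98  95.21] q [ -0.4  37.4 -54.8 101.5  54.3 100.9  23.7] F [ 0.3  0.7 -0.6] w 0.0081
call rows 1 shift [ 0.0041 -0.0008  0.0048] turn [ 0.0015 -0.0004 -0.0012]
-- wp [0.4805 0.1326 0.0918]
```

View pics/s7r.png

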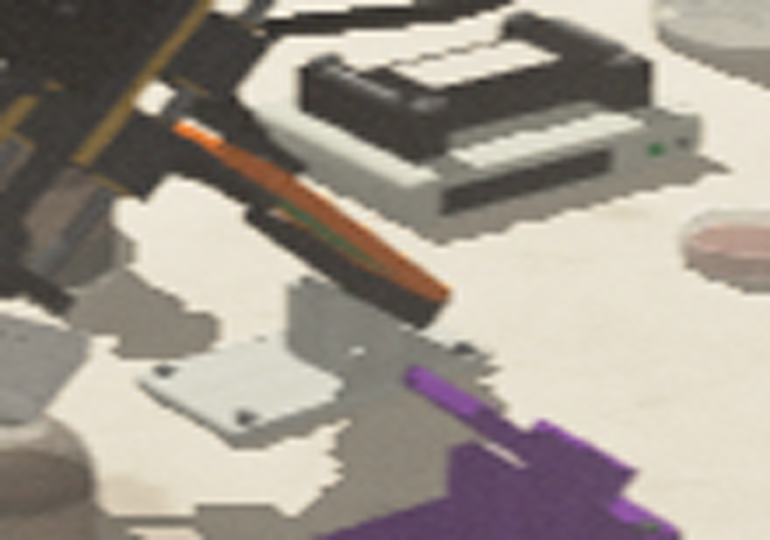

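View pics/w16r.png

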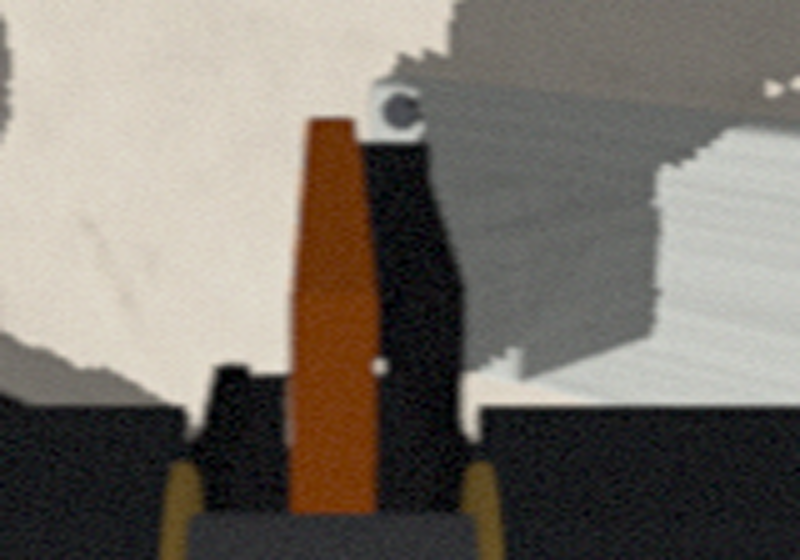

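Run:
```python
from h import *; from cell import env
w=load("w16.pkl")
u=(YH+K)/2**.5; n=(K-YH)/2**.5; S0=RO-.045*YH+.030*K
f=lambda P: np.round((proj(w,P)-[210,150]+.5)*[5,4]).astype(int)
print("slope s0",f([S0-.018*XH, S0+.018*XH, S0-.022*XH+.01*n, S0-.022*XH+.01*n-.006*u, S0-.018*XH+.072*u]))
o=env.get_obs();p=np.array(o["tool_pos"]);T=Rm(o["tool_rot"]);cen=p+T[:,2]*.028
px,pz=T[:,0],-T[:,2]; py=np.cross(pz,px)
print("foot",f([cen+sx*.004*px+.031*py-.055*pz for sx in (-1,1)]), "top",f([cen+sx*.004*px+.031*py+.03*pz for sx in (-1,1)]))
fc=cen-.055*pz; print("foot rel s,n",(fc-S0)@u,(fc-S0)@n-.004,(fc-S0)@XH)
```

```text
slope s0 [[380 173]
 [379 342]
 [318 154]
 [318 147]
 [398 287]]
foot [[303 111]
 [354 111]] top [[288 230]
 [365 230]]
foot rel s,n 0.004964980569505638 0.004331971560400202 -0.0005550841697704967
```

Call:
send_rows --steps '[[[0.001, 0, 0.001], [0, 0, 0], 0.004], [[0.002, 0, 0.002], [0, 0, 0], 0.004], [[0.003, -0.0005, 0.003], [0, 0, 0], 0.004], [[0.0035, -0.0005, 0.004], [0, 0, 0], 0.004], [[0.0035, -0.0005, 0.004], [0, 0, 0], 0.004]]'

```text
time_s: 14.05
tool_pos: [0.4809, 0.133, 0.0929]
tool_rot: [179.8, 45.0, 95.2]
force: [0.6, 0.9, 0.0]
grip_width: 0.0077
```

Run:
```python
from h import *; from cell import env
w=snap(env,"w17"); o=st(env); T=Rm(o["tool_rot"])
print("F tool",T.T@o["force"])
im=w["pixels"][:,:,::-1]
cv2.imwrite("pics/w17r.png",cv2.resize(im[150:290,210:370],None,fx=5,fy=4,interpolation=cv2.INTER_CUBIC))
plan([(TC1-.0015*XH,R1)],env)
```

```text
t 14.1 pos [0.4809 0.133  0.0929] rpy [179.81  44.95  95.18] q [ -0.5  37.8 -54.7 101.7  54.5 100.6  23.3] F [-0.4  0.1 -0.9] w 0.0077
F tool [ 0.75127804 -0.37027145  0.49768333]
call rows 1 shift [ 0.0006 -0.0004  0.001 ] turn [ 0.002  -0.0009 -0.0014]
-- wp [0.4805 0.1326 0.0918]
```

View pics/w17r.png

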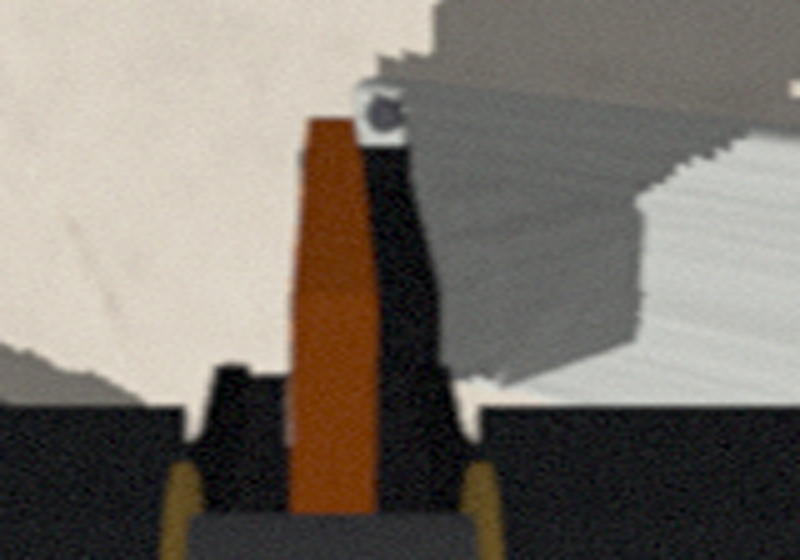

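Call:
send_rows --steps '[[[0.0005, 0, 0.0005], [0, 0, 0], 0.004], [[0.001, 0, 0.001], [0, 0, 0], 0.004], [[0.001, 0, 0.0015], [0, 0, 0], 0.004], [[0.0015, 0, 0.002], [0, 0, 0], 0.004], [[0.0015, 0, 0.002], [0, 0, 0], 0.004]]'

```text
time_s: 14.52
tool_pos: [0.4811, 0.1334, 0.0923]
tool_rot: [179.7, 45.0, 95.1]
force: [-1.1, 4.9, 9.2]
grip_width: 0.0078
```

Run:
```python
from h import *; from cell import env
w=snap(env,"w18"); o=st(env); T=Rm(o["tool_rot"])
print("F tool",T.T@o["force"])
plan([(TC1-.0015*XH,R1)],env)
```

```text
t 14.57 pos [0.4811 0.1335 0.0923] rpy [179.67  45.    95.13] q [ -0.6  37.9 -54.7 101.7  54.6 100.6  23.1] F [-0.8  5.1  8.1] w 0.008
F tool [-2.084576   -0.29074416 -9.42419708]
call rows 1 shift [-0.0002 -0.0007  0.0009] turn [ 0.0037  0.0001 -0.0021]
-- wp [0.4805 0.1326 0.0918]
```

The foot is bearing on the ledge with 9 N along the plate. I'll press lightly onto the slope, then open.

Call:
send_rows --steps '[[[0.001, 0, -0.0005], [0, 0, 0], 0.004], [[0.0015, 0, -0.0005], [0, 0, 0], 0.004], [[0.002, 0, -0.0005], [0, 0, 0], 0.004], [[0.002, 0, -0.0005], [0, 0, 0], 0.004], [[0.002, 0, -0.0005], [0, 0, 0], 0.004]]'

```text
time_s: 14.98
tool_pos: [0.4811, 0.1337, 0.092]
tool_rot: [179.7, 45.2, 95.0]
force: [-1.1, 1.4, 10.7]
grip_width: 0.0077
```

Run:
```python
from h import *; from cell import env
o=st(env); T=Rm(o["tool_rot"])
print("F tool",T.T@o["force"])
```

```text
t 14.98 pos [0.4811 0.1337 0.092 ] rpy [179.66  45.21  95.05] q [ -0.8  38.  -54.6 101.6  54.7 100.8  22.9] F [-1.1  1.4 10.7] w 0.0077
F tool [-6.55004926 -0.95575924 -8.60227438]
```

Both contacts bear. I'll open to 22 mm, which leaves the lower finger clear of the plate.

Call:
send_rows --steps '[[[0, 0, 0], [0, 0, 0], 0.01], [[0, 0, 0], [0, 0, 0], 0.014], [[0, 0, 0], [0, 0, 0], 0.02], [[0, 0, 0], [0, 0, 0], 0.024], [[0, 0, 0], [0, 0, 0], 0.024]]'

```text
time_s: 15.4
tool_pos: [0.4806, 0.134, 0.089]
tool_rot: [179.9, 45.0, 95.2]
force: [0.8, -0.2, -0.3]
grip_width: 0.0219
```

Run:
```python
from h import *; from cell import env
w=snap(env,"w19"); o=st(env); T=Rm(o["tool_rot"])
print("F tool",T.T@o["force"])
im=w["pixels"][:,:,::-1]
cv2.imwrite("pics/w19r.png",cv2.resize(im[150:290,210:370],None,fx=5,fy=4,interpolation=cv2.INTER_CUBIC))
```

```text
t 15.45 pos [0.4806 0.134  0.0891] rpy [179.86  44.97  95.21] q [ -0.8  38.2 -54.5 101.7  54.6 100.5  22.9] F [ 0.1  0.1 -0.6] w 0.0221
F tool [0.46065478 0.10880871 0.38666583]
```

View pics/w19r.png

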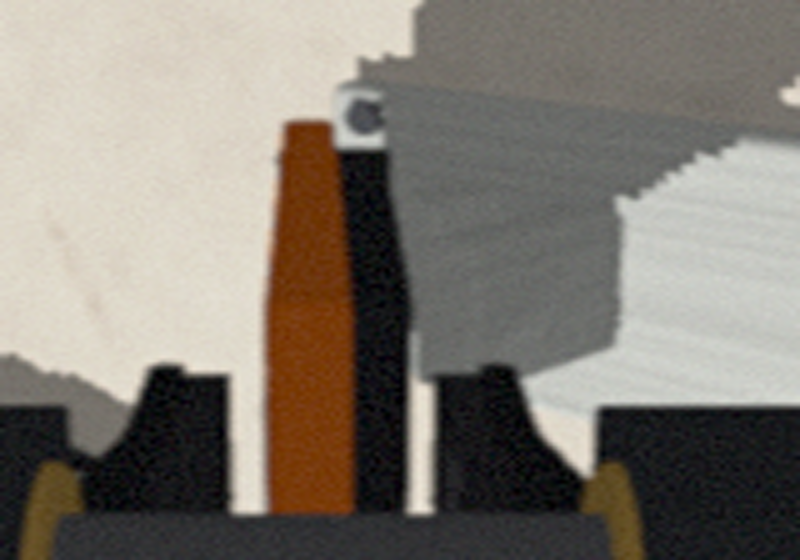

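The plate lies on the black slope at (310,310) with both fingers clear of it. I'll withdraw along the plate.

Call:
send_rows --steps '[[[0, 0, -0.006], [0, 0, 0], 0.024], [[0, 0, -0.02], [0, 0, 0], 0.024], [[0, 0, -0.04], [0, 0, 0], 0.024], [[0, 0, -0.07], [0, 0, 0], 0.024], [[0, 0, -0.1], [0, 0, 0], 0.024]]'

```text
time_s: 15.87
tool_pos: [0.4737, 0.2056, 0.1615]
tool_rot: [179.9, 45.0, 95.2]
force: [0.9, 0.8, -0.6]
grip_width: 0.0241
```

Run:
```python
from h import *; from cell import env
from kin2 import follow
c=snap(env,"s8","scene");w=snap(env,"w20"); o=st(env)
im=c["pixels"][:,:,::-1]
cv2.imwrite("pics/s8r.png",cv2.resize(im[170:270,250:400],None,fx=5,fy=5,interpolation=cv2.INTER_CUBIC))
follow(o["qpos"],[([.47,.20,.33],down(60)),([.47,.03,.33],down(5.3)),(TC2+.09*N2,R2),(TC2,R2)])
follow(o["qpos"],[([.47,.18,.34],down(50)),(TC2+.12*N2,R2),(TC2,R2)])
plan([([.47,.20,.33],down(60)),([.47,.03,.33],down(5.3)),(TC2+.09*N2,R2)],env)
```

```text
t 15.97 pos [0.4737 0.2103 0.1636] rpy [179.5   44.6   95.24] q [ -7.4  37.5 -56.6  92.4  51.3 109.3  23.9] F [0.7 0.6 0.9] w 0.0241
q [ 40.7   3.7 -68.7  90.5   3.4  88.1  32. ] lim [] manip 0.0733
q [ 55.1  -6.4 -56.3  95.4  -5.3  88.2   4.5] lim [] manip 0.0924
q [ 59.6  25.  -49.6 109.1 -25.8  70.   28.2] lim [] manip 0.1332
q [ 53.9  29.4 -49.8 114.2 -25.9  58.7  27.5] lim [] manip 0.121
q [ 39.7   1.1 -63.6  90.4   0.9  89.1  26.2] lim [] manip 0.0823
q [ 59.2  23.1 -46.8 107.1 -26.8  74.1  29.4] lim [] manip 0.1403
q [ 52.2  28.5 -47.7 114.3 -27.4  59.1  28.6] lim [] manip 0.1218
call rows 5 shift [-0.0689 -0.002  -0.062 ] turn [0.1373 0.4171 0.326 ]
call rows 4 shift [-0.0295  0.0042 -0.0679] turn [0.1099 0.3337 0.2608]
-- wp [0.47 0.2  0.33]
call rows 5 shift [-0.0818  0.0472  0.    ] turn [0.     0.     0.5304]
call rows 4 shift [-0.0373  0.0657  0.    ] turn [0.     0.     0.4243]
-- wp [0.47 0.03 0.33]
call rows 5 shift [ 0.0153 -0.0221  0.1483] turn [0.561 0.    0.   ]
call rows 2 shift [0.0061 0.0241 0.0549] turn [0.2244 0.     0.    ]
-- wp [0.4885 0.0628 0.1224]
```

View pics/s8r.png

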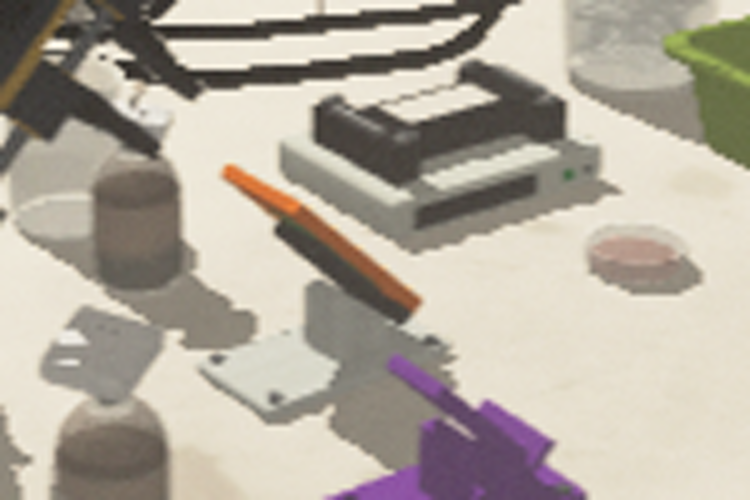

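The plate leans on the slope by itself, from (230,172) down to (410,308) in the crop. I'll bring the arm round for the other grasp.

Call:
send_rows --steps '[[[-0.012, 0, -0.014], [0.025, 0.08, 0.06], 0.03], [[-0.026, -0.001, -0.026], [0.053, 0.16, 0.126], 0.045], [[-0.04, -0.001, -0.038], [0.08, 0.245, 0.19], 0.06], [[-0.055, -0.002, -0.05], [0.11, 0.33, 0.258], 0.075], [[-0.069, -0.002, -0.062], [0.137, 0.415, 0.324], 0.085]]'

```text
time_s: 16.38
tool_pos: [0.4723, 0.1998, 0.2539]
tool_rot: [176.2, 20.0, 74.1]
force: [0.1, -1.3, 1.1]
grip_width: 0.049
```

Call:
send_rows --steps '[[[-0.006, 0.001, -0.014], [0.022, 0.067, 0.052], 0.086], [[-0.012, 0.002, -0.028], [0.044, 0.134, 0.104], 0.086], [[-0.018, 0.003, -0.042], [0.066, 0.2, 0.156], 0.086], [[-0.024, 0.004, -0.055], [0.088, 0.267, 0.208], 0.086], [[-0.029, 0.004, -0.068], [0.11, 0.333, 0.26], 0.086]]'

```text
time_s: 16.8
tool_pos: [0.4711, 0.196, 0.3275]
tool_rot: [-180.0, 0.4, 59.7]
force: [-0.0, -1.4, 0.9]
grip_width: 0.0808
```

Run:
```python
from h import *; from cell import env
env.read_camera("wrist"); o=st(env)
plan([([.47,.03,.33],down(5.3)),(TC2+.09*N2,R2)],env)
```

```text
t 16.85 pos [0.4729 0.1933 0.3302] rpy [179.77   0.24  59.23] q [ 41.7   3.8 -69.2  90.5   3.9  88.2  31.6] F [2.  1.9 1.3] w 0.0829
call rows 5 shift [-0.0788  0.045   0.0006] turn [0.0032 0.0011 0.5229]
call rows 4 shift [-0.0366  0.0627  0.0003] turn [0.0025 0.0009 0.4183]
-- wp [0.47 0.03 0.33]
call rows 5 shift [ 0.0153 -0.0221  0.1483] turn [ 0.561 -0.    -0.   ]
call rows 2 shift [0.0061 0.0241 0.0549] turn [ 0.2244 -0.     -0.    ]
-- wp [0.4885 0.0628 0.1224]
```

Call:
send_rows --steps '[[[-0.01, 0.008, 0], [0, 0, 0.08], 0.086], [[-0.027, 0.016, 0], [0.001, 0, 0.19], 0.086], [[-0.044, 0.026, 0], [0.002, 0, 0.3], 0.086], [[-0.061, 0.036, 0.001], [0.003, 0.001, 0.41], 0.086], [[-0.079, 0.045, 0.001], [0.003, 0.001, 0.523], 0.086]]'

```text
time_s: 17.27
tool_pos: [0.4695, 0.1044, 0.3262]
tool_rot: [179.8, 0.6, 29.6]
force: [-0.2, 0.1, 0.6]
grip_width: 0.0858
```

Call:
send_rows --steps '[[[-0.008, 0.013, 0], [0.001, 0, 0.084], 0.086], [[-0.015, 0.026, 0], [0.002, 0, 0.168], 0.086], [[-0.022, 0.038, 0], [0.002, 0, 0.252], 0.086], [[-0.03, 0.051, 0], [0.002, 0, 0.336], 0.086], [[-0.037, 0.063, 0], [0.002, 0, 0.418], 0.086]]'

```text
time_s: 17.68
tool_pos: [0.4688, 0.0315, 0.3267]
tool_rot: [179.7, 0.5, 5.8]
force: [0.3, 0.2, -0.0]
grip_width: 0.0862
```

Run:
```python
from h import *; from cell import env
w=snap(env,"w21"); o=st(env)
plan([([.478,.035,.24],R2),(TC2+.06*N2,R2)],env)
```

```text
t 17.73 pos [0.469  0.0281 0.3266] rpy [179.63   0.51   5.31] q [ 55.5  -6.1 -56.9  95.6  -4.7  88.2   4.2] F [ 0.6 -2.4  0.6] w 0.0862
call rows 5 shift [ 0.0074 -0.0047  0.0618] turn [ 0.5656  0.0061 -0.0024]
call rows 2 shift [0.0028 0.0117 0.0219] turn [ 0.2262  0.0024 -0.001 ]
-- wp [0.478 0.035 0.24 ]
call rows 4 shift [0.013  0.0642 0.1321] turn [ 0. -0. -0.]
-- wp [0.4865 0.084  0.1012]
```

View pics/w21.png

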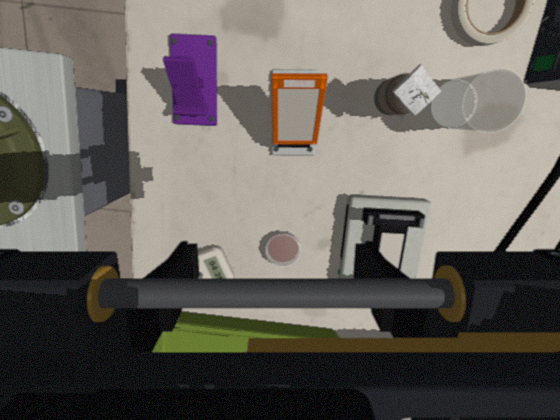

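The plate leans white face up at (298,108), label end at the top, foot at the ledge (296,147). I'll measure it for the second grasp.

Run:
```python
from h import *
w=load("w21.pkl"); im=w["pixels"][:,:,::-1]
m=cv2.inRange(cv2.cvtColor(im,cv2.COLOR_BGR2HSV),(3,140,100),(22,255,255)); m[170:]=0;m[:,:240]=0;m[:,350:]=0
k=np.vstack(cv2.findContours(m,0,2)[0]).reshape(-1,2)
hull=cv2.convexHull(k); ap=cv2.approxPolyDP(hull,3,True).reshape(-1,2); print(ap.tolist())
u=(YH+K)/2**.5; n=(K-YH)/2**.5
S0=RO-.045*YH+.030*K
print("expected px", np.round(proj(w,[S0+sx*.031*XH+s*u+.008*n for sx,s in [(-1,0),(1,0),(1,.11),(-1,.11)]]),1).tolist())
# intersect rays with plate top plane
def onpl(px):
    p,d=ray(w,px); t=((S0+.008*n-p)@n)/(d@n); q=p+t*d-S0; return np.round([q@XH,q@u],4)
for a in ap: print(a,onpl(a))
cv2.imwrite("pics/w21r.png",cv2.resize(im[55:170,250:350],None,fx=5,fy=5,interpolation=cv2.INTER_CUBIC))
```

```text
[[326, 74], [316, 142], [273, 143], [272, 74]]
expected px [[271.6, 143.6], [316.2, 144.0], [327.3, 77.7], [270.5, 77.2]]
[326  74] [0.0289 0.1147]
[316 142] [0.0303 0.0042]
[273 143] [-0.0291  0.0013]
[272  74] [-0.0293  0.1142]
```

View pics/w21r.png

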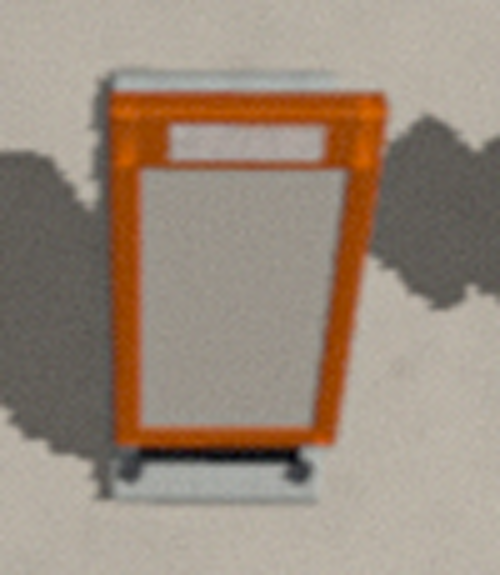

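Call:
send_rows --steps '[[[0.001, 0, 0.01], [0.1, 0.001, 0], 0.087], [[0.003, -0.002, 0.024], [0.21, 0.003, -0.001], 0.087], [[0.004, -0.003, 0.037], [0.33, 0.004, -0.002], 0.087], [[0.006, -0.004, 0.05], [0.45, 0.005, -0.002], 0.087], [[0.007, -0.005, 0.062], [0.565, 0.006, -0.002], 0.087]]'

```text
time_s: 18.15
tool_pos: [0.4757, 0.0377, 0.2648]
tool_rot: [-147.6, -0.0, 6.1]
force: [0.1, -0.1, 0.8]
grip_width: 0.0869
```

Run:
```python
from h import *; from cell import env
env.read_camera("wrist"); o=st(env)
plan([([.478,.035,.22],R2),(TC2+.06*N2,R2)],env)
```

```text
t 18.2 pos [0.4739 0.033  0.2596] rpy [-147.14    0.44    5.59] q [ 60.9   7.2 -48.3 101.5 -25.6  85.6  22.5] F [-2.8 -4.5 -4.7] w 0.0871
call rows 2 shift [0.0046 0.0201 0.0341] turn [ 0.2119  0.0091 -0.0009]
-- wp [0.478 0.035 0.22 ]
call rows 4 shift [0.013  0.0501 0.1179] turn [-0. -0. -0.]
-- wp [0.4865 0.084  0.1012]
```

Call:
send_rows --steps '[[[0.001, 0.005, 0.008], [0.05, 0.002, 0], 0.087], [[0.002, 0.01, 0.017], [0.105, 0.004, 0], 0.087], [[0.003, 0.015, 0.026], [0.16, 0.007, 0], 0.087], [[0.004, 0.02, 0.034], [0.21, 0.009, 0], 0.087], [[0.004, 0.02, 0.034], [0.21, 0.009, 0], 0.087]]'

```text
time_s: 18.62
tool_pos: [0.4778, 0.0382, 0.2229]
tool_rot: [-135.7, -0.1, 5.6]
force: [-1.0, -1.2, -0.6]
grip_width: 0.0872
```

Run:
```python
from h import *; from cell import env
w=snap(env,"w22"); o=st(env)
plan([(TC2+.06*N2+.002*(YH+K),R2)],env)
```

```text
t 18.67 pos [0.4784 0.0392 0.2246] rpy [-135.8    -0.19    5.71] q [ 62.3  15.8 -47.5 103.7 -29.7  83.5  28.2] F [0.1 1.2 0.7] w 0.0871
call rows 4 shift [0.0122 0.0519 0.119 ] turn [0.0139 0.0027 0.0074]
-- wp [0.4863 0.086  0.1032]
```

View pics/w22.png

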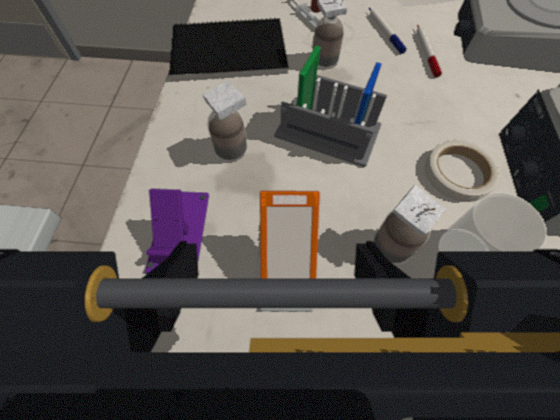

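Call:
send_rows --steps '[[[0.003, 0.01, 0.02], [0.003, 0, 0.002], 0.087], [[0.006, 0.022, 0.05], [0.007, 0.001, 0.004], 0.087], [[0.009, 0.035, 0.08], [0.01, 0.002, 0.005], 0.087], [[0.012, 0.048, 0.108], [0.013, 0.002, 0.007], 0.087], [[0.012, 0.052, 0.119], [0.013, 0.002, 0.007], 0.087]]'

```text
time_s: 19.08
tool_pos: [0.4861, 0.0881, 0.1025]
tool_rot: [-135.2, -0.1, 5.6]
force: [-0.6, -0.7, -0.2]
grip_width: 0.087
```

Run:
```python
from h import *; from cell import env
env.read_camera("wrist");w=snap(env,"w23"); o=st(env)
plan([(TC2+.002*(YH+K),R2)],env)
```

```text
t 19.18 pos [0.4862 0.0881 0.1041] rpy [-1.3508e+02 -8.0000e-02  5.5700e+00] q [ 55.9  25.4 -46.8 110.5 -26.9  67.5  29.5] F [0.3 0.4 0.9] w 0.0869
call rows 2 shift [0.0001 0.0021 0.0591] turn [0.0014 0.0023 0.0044]
-- wp [0.4824 0.1282 0.0608]
```

View pics/w23.png

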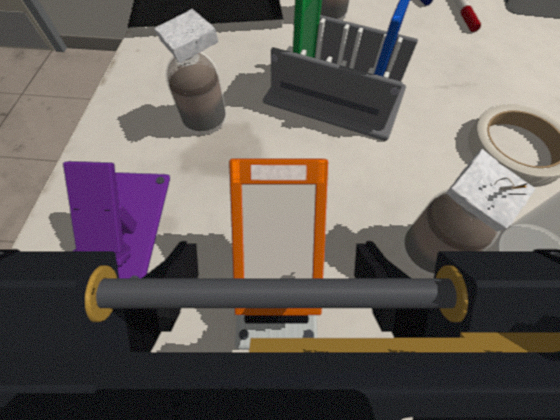

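The plate spans 231–326 px between the fingers at about 195 and 358, well centred. Moving in.

Call:
send_rows --steps '[[[0, 0.001, 0.01], [0, 0.001, 0.002], 0.087], [[0, 0.002, 0.025], [0.001, 0.002, 0.004], 0.087], [[0, 0.002, 0.041], [0.001, 0.002, 0.004], 0.087], [[0, 0.002, 0.053], [0.001, 0.002, 0.004], 0.087], [[0, 0.002, 0.059], [0.001, 0.002, 0.004], 0.087]]'

```text
time_s: 19.6
tool_pos: [0.4842, 0.1268, 0.0615]
tool_rot: [-135.1, -0.2, 5.1]
force: [-1.0, 0.5, 0.5]
grip_width: 0.0872
```

Run:
```python
from h import *; from cell import env
env.read_camera("wrist");w=snap(env,"w24"); s=snap(env,"s9","scene"); o=st(env)
im=s["pixels"][:,:,::-1]
cv2.imwrite("pics/s9r.png",cv2.resize(im[150:270,250:400],None,fx=5,fy=5,interpolation=cv2.INTER_CUBIC))
plan([(TC2+.002*(YH+K),R2)],env)
```

```text
t 19.75 pos [0.4846 0.1257 0.0617] rpy [-135.08   -0.16    5.05] q [ 52.5  28.6 -46.9 113.5 -27.1  59.9  29.1] F [ 0.8 -0.9  0. ] w 0.087
call rows 1 shift [-0.0019 -0.0013  0.0025] turn [ 0.0015 -0.005  -0.0011]
-- wp [0.4824 0.1282 0.0608]
```

View pics/w24.png

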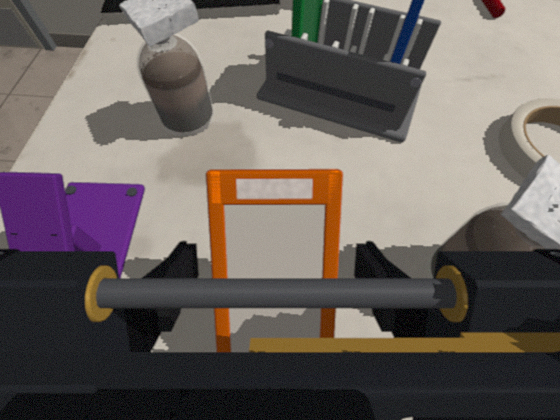

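View pics/s9r.png

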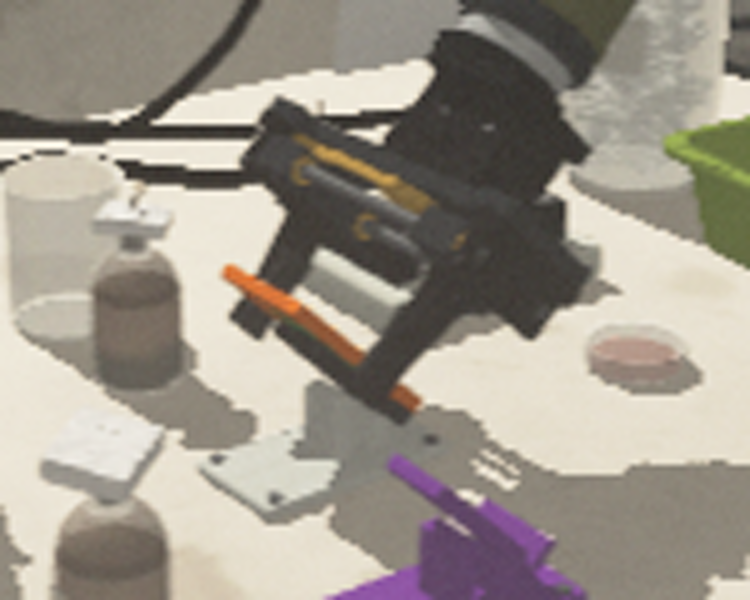

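Both fingers straddle the plate and it is centred at 275 px. Closing.

Call:
send_rows --steps '[[[0, -0.001, 0.002], [0, -0.002, 0], 0.087], [[0, -0.001, 0.002], [0, -0.002, 0], 0.075], [[0, -0.001, 0.002], [0, -0.002, 0], 0.065], [[0, -0.001, 0.002], [0, -0.002, 0], 0.056], [[0, -0.001, 0.002], [0, -0.002, 0], 0.056]]' --grip_force 25

```text
time_s: 20.17
tool_pos: [0.484, 0.1275, 0.0602]
tool_rot: [-135.0, -0.0, 5.1]
force: [-0.3, 0.4, -0.9]
grip_width: 0.068
```

Call:
send_rows --steps '[[[0, 0, 0], [0, 0, 0], 0.056], [[0, 0, 0], [0, 0, 0], 0.056], [[0, 0, 0], [0, 0, 0], 0.056], [[0, 0, 0], [0, 0, 0], 0.056], [[0, 0, 0], [0, 0, 0], 0.056]]'

```text
time_s: 20.58
tool_pos: [0.4837, 0.1277, 0.0601]
tool_rot: [-135.0, 0.0, 5.1]
force: [0.1, -1.2, 1.9]
grip_width: 0.0614
```

Run:
```python
from h import *; from cell import env
o=st(env); T=Rm(o["tool_rot"]); print(T.T@o["force"])
p=np.array(o["tool_pos"])
g=p-.0187*T[:,2]; u=(YH+K)/2**.5;n=(K-YH)/2**.5
print("grasp pt vs seat: u,n,x",(g-SEAT)@u,(g-SEAT)@n,(g-SEAT)@XH)
plan([(p+.03*N2,T),(p+[0,0,.10],T)],env)
```

```text
t 20.58 pos [0.4837 0.1277 0.0601] rpy [-1.3503e+02  2.0000e-02  5.1000e+00] q [ 52.2  28.7 -46.9 113.6 -27.1  59.7  28.9] F [ 0.1 -1.2  1.9] w 0.0614
[-0.05025415 -0.55165985 -2.18359111]
grasp pt vs seat: u,n,x 0.0019295522749964353 -2.0734475819335083e-05 0.001196989709520012
call rows 1 shift [ 0.0001  0.     -0.03  ] turn [0. 0. 0.]
-- wp [0.4857 0.1066 0.0813]
call rows 3 shift [-0.0001 -0.0707 -0.0407] turn [0. 0. 0.]
-- wp [0.4837 0.1277 0.1601]
```

Call:
send_rows --steps '[[[0, -0.002, -0.006], [0, 0, 0], 0.056], [[0, -0.006, -0.018], [0, 0, 0], 0.056], [[0, -0.015, -0.035], [0, 0, 0], 0.056], [[0, -0.035, -0.05], [0, 0, 0], 0.056], [[0, -0.06, -0.065], [0, 0, 0], 0.056]]'

```text
time_s: 21.0
tool_pos: [0.4839, 0.1231, 0.1488]
tool_rot: [-135.0, 0.1, 5.0]
force: [0.6, 0.2, 0.3]
grip_width: 0.0616
```

Run:
```python
from h import *; from cell import env
from kin2 import follow
w=snap(env,"w25"); s=snap(env,"s10","scene"); o=st(env)
im=s["pixels"][:,:,::-1]
cv2.imwrite("pics/s10r.png",cv2.resize(im[130:270,250:400],None,fx=4,fy=4,interpolation=cv2.INTER_CUBIC))
wp=[([.54,.03,.24],down(2)),([.6455,-.073,.15],down(2))]
follow(o["qpos"],wp+[([.6455,-.073,.0353],down(2))])
plan(wp,env)
```

```text
t 21.1 pos [0.4859 0.1255 0.1522] rpy [-135.13   -0.32    5.18] q [ 55.9  19.7 -50.1 110.5 -31.   69.6  26. ] F [ 0.   0.6 -0.6] w 0.0616
q [ 38.9   8.7 -49.   95.8   6.7  78.5  -9.1] lim [] manip 0.1271
q [ 36.5  26.5 -42.9  87.3  18.5  73.5  -6.7] lim [] manip 0.1824
q [ 34.6  32.7 -40.1  93.2  23.1  62.7  -9.8] lim [] manip 0.1841
call rows 5 shift [ 0.0326  0.0065 -0.0947] turn [-0.5593  0.0118  0.0392]
call rows 2 shift [ 0.014   0.0218 -0.0307] turn [-0.2237  0.0047  0.0157]
-- wp [0.54 0.03 0.24]
call rows 5 shift [0.1018 0.1066 0.09  ] turn [-0.  0.  0.]
-- wp [ 0.6455 -0.073   0.15  ]
```

View pics/s10r.png

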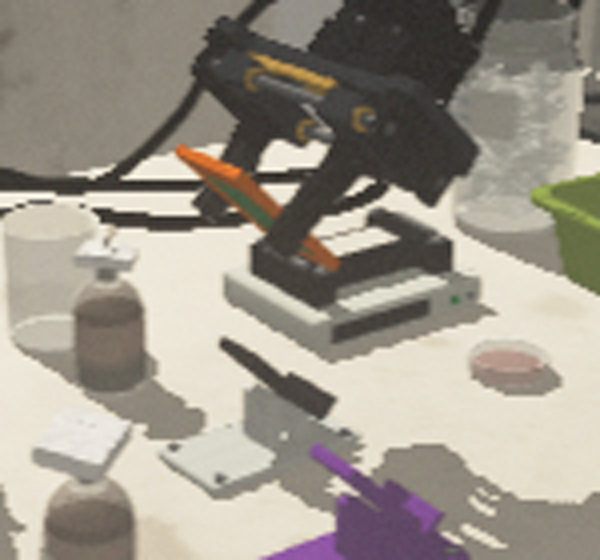

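The plate is off the rest and held squarely, with the rest empty at (290,400). Next I level it and carry it toward the reader.

Call:
send_rows --steps '[[[0.005, 0.001, -0.014], [-0.08, 0.002, 0.006], 0.056], [[0.012, 0.002, -0.034], [-0.2, 0.004, 0.014], 0.056], [[0.019, 0.004, -0.054], [-0.32, 0.007, 0.022], 0.056], [[0.026, 0.005, -0.075], [-0.44, 0.009, 0.031], 0.056], [[0.0326, 0.0065, -0.095], [-0.559, 0.012, 0.039], 0.056]]'

```text
time_s: 21.52
tool_pos: [0.5237, 0.0543, 0.2126]
tool_rot: [-167.5, 0.4, 2.7]
force: [0.4, 0.6, -1.8]
grip_width: 0.0617
```

Run:
```python
from h import *; from cell import env
env.read_camera("wrist"); o=st(env)
plan([([.56,.01,.23],down(2)),([.6455,-.073,.15],down(2))],env)
```

```text
t 21.57 pos [0.5267 0.0573 0.2168] rpy [-1.678e+02 -1.000e-01  3.010e+00] q [ 44.5   8.2 -48.7  99.8  -6.3  74.5   0.8] F [2.1 3.  2.6] w 0.0621
call rows 2 shift [ 0.0308  0.0451 -0.0232] turn [-2.13e-01  1.00e-04  1.78e-02]
-- wp [0.56 0.01 0.23]
call rows 4 shift [0.0826 0.0859 0.08  ] turn [ 0. -0.  0.]
-- wp [ 0.6455 -0.073   0.15  ]
```

Call:
send_rows --steps '[[[0.008, 0.012, -0.006], [-0.055, 0, 0.005], 0.056], [[0.016, 0.024, -0.012], [-0.11, 0, 0.01], 0.056], [[0.024, 0.036, -0.018], [-0.165, 0, 0.014], 0.056], [[0.031, 0.045, -0.023], [-0.213, 0, 0.018], 0.056], [[0.031, 0.045, -0.023], [-0.213, 0, 0.018], 0.056]]'

```text
time_s: 21.98
tool_pos: [0.557, 0.0089, 0.2226]
tool_rot: [-179.2, 0.6, 1.9]
force: [0.0, 1.2, -1.1]
grip_width: 0.0619
```

Run:
```python
from h import *; from cell import env
w=snap(env,"w26"); t=snap(env,"t6","top"); o=st(env)
im=t["pixels"][:,:,::-1]
cv2.imwrite("pics/t6r.png",cv2.resize(im[130:230,320:440],None,fx=6,fy=6,interpolation=cv2.INTER_CUBIC))
plan([([.6455,-.073,.15],down(2))],env)
```

```text
t 22.08 pos [0.5555 0.0093 0.222 ] rpy [-179.11    0.75    1.9 ] q [ 38.6  12.1 -47.3  94.8   8.1  77.7  -8. ] F [ 0.2 -0.2 -0.9] w 0.0616
call rows 4 shift [0.0881 0.0863 0.0695] turn [-0.0156  0.0131 -0.0018]
-- wp [ 0.6455 -0.073   0.15  ]
```

View pics/t6r.png

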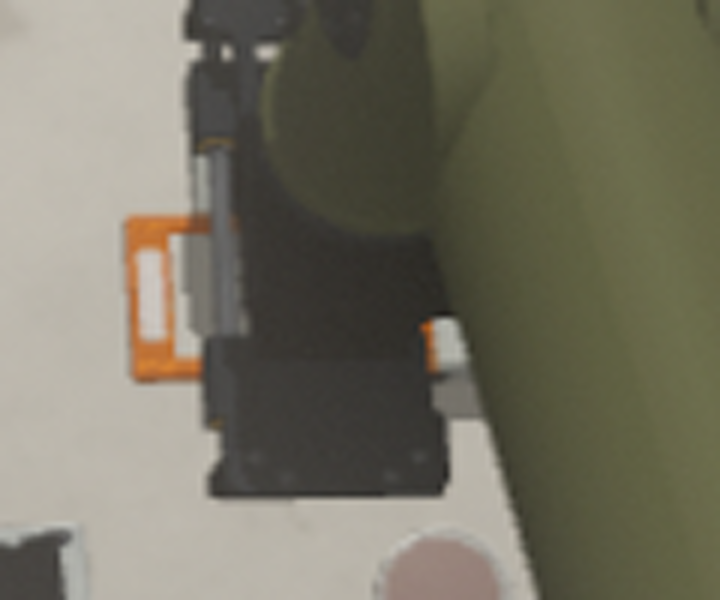

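View pics/w26.png

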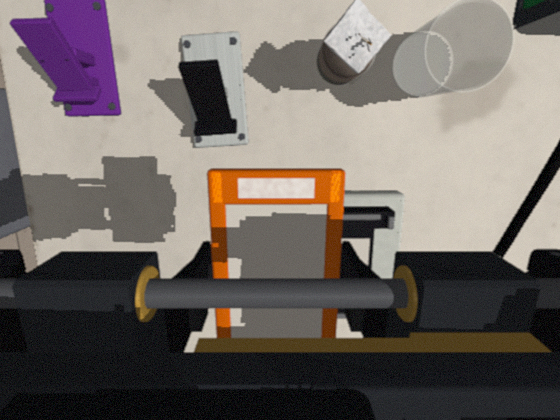

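The plate hangs level, white face up, label end to +y. I'll take the reader's place from the earlier wrist views (w3, w6) and the held plate from this view, so the calibration error of that one camera cancels.

Run:
```python
from h import *
for n,b in [("w3",(190,90,370,290)),("w6",(190,110,370,230))]:
    im=load(n+".pkl")["pixels"][:,:,::-1]; x0,y0,x1,y1=b
    c=cv2.convertScaleAbs(im[y0:y1,x0:x1],alpha=1.6,beta=10)
    cv2.imwrite(f"pics/{n}z.png",cv2.resize(c,None,fx=4,fy=3 if n=="w3" else 4,interpolation=cv2.INTER_CUBIC))
```

```text
(no output)
```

View pics/w3z.png

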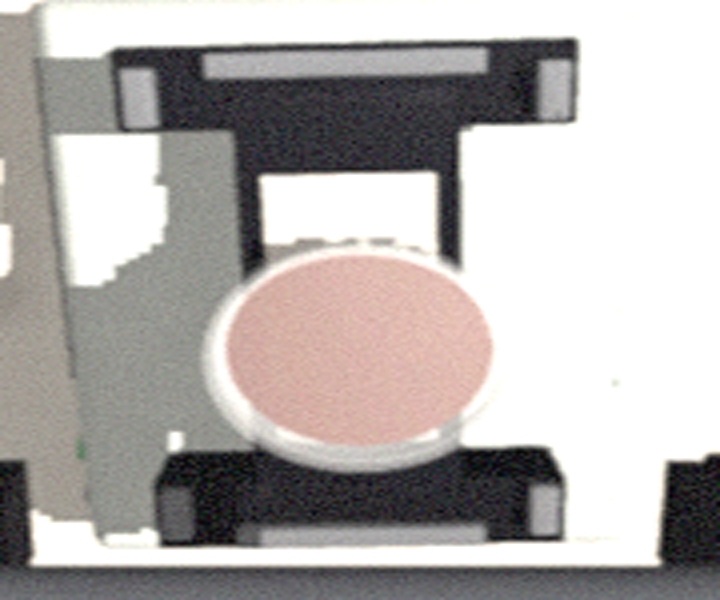

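View pics/w6z.png

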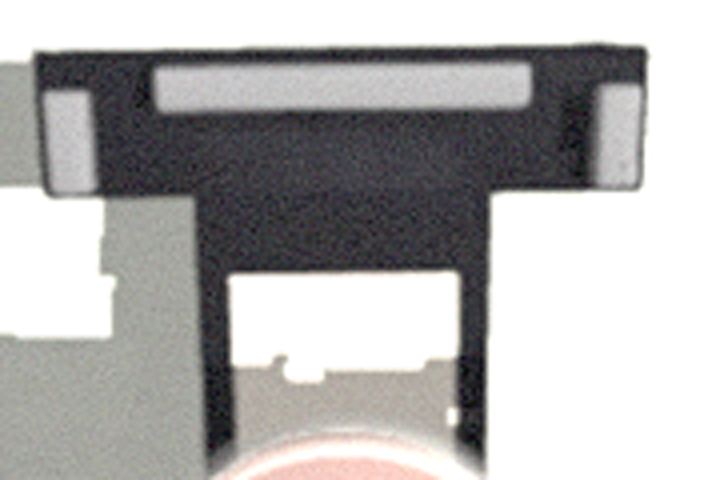

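Run:
```python
from h import *; from cell import env
np.set_printoptions(precision=4,suppress=True)
def Q(n,off,sc):
    c=load(n+".pkl"); return lambda u,v,z=.055: onz(c,((u+.5)/sc[0]-.5+off[0],(v+.5)/sc[1]-.5+off[1]),z)
a=Q("w3",(190,90),(4,3)); 
TLi,TRi=a(158,97),a(540,90); BLi,BRi=a(192,513),a(530,510)
print("w3 gaps",np.linalg.norm(TLi-TRi),np.linalg.norm(BLi-BRi)); 
mt,mb=(TLi+TRi)/2,(BLi+BRi)/2; print("mid top/bot",mt,mb,"yaw",np.degrees(np.arctan2(-(mt-mb)[0],(mt-mb)[1])))
et=a(345,76,.0525);eb=a(362,526); print("ends",et,eb,np.linalg.norm(et-eb)); print("cen",(et+eb)/2)
# outer deck corners z=.05 : H outer
o1=[a(112,52,.05),a(578,40,.05)]; print("deck far corners",o1,np.linalg.norm(o1[0]-o1[1]))
b=Q("w6",(190,110),(4,4)); TLi,TRi=b(93,140),b(597,135); et=b(345,108,.0525); print("w6 gap",np.linalg.norm(TLi-TRi),"mid",(TLi+TRi)/2,"end",et, "yaw",np.degrees(np.arctan2(*(TRi-TLi)[[1,0]])))
# w3 TCP (oscillating); plate in w26
c=load("w26.pkl"); im=c["pixels"][:,:,::-1]
m=cv2.inRange(cv2.cvtColor(im,cv2.COLOR_BGR2HSV),(3,140,80),(22,255,255)); m[260:]=0;m[:,:190]=0;m[:,360:]=0
k=max(cv2.findContours(m,0,2)[0],key=cv2.contourArea).reshape(-1,2)
ap=cv2.approxPolyDP(cv2.convexHull(k),3,True).reshape(-1,2);print(ap.tolist())
o=env.get_obs();T=Rm(o["tool_rot"]);p=np.array(o["tool_pos"]); z=p[2]+.0187+.004
for u,v in [(209,170),(343,169)]:
    print((onz(c,(u,v),z)-p)@T)
```

```text
w3 gaps 0.06740118465712892 0.06736123846077297
mid top/bot [ 0.6446 -0.0209  0.055 ] [ 0.649 -0.128  0.055] yaw 2.333196731403381
ends [ 0.6439 -0.017   0.0525] [ 0.6493 -0.1322  0.055 ] 0.11536999607138076
cen [ 0.6466 -0.0746  0.0537]
deck far corners [array([ 0.6022, -0.0122,  0.05  ]), array([ 0.685 , -0.0081,  0.05  ])] 0.0829239942248318
w6 gap 0.0673292943794955 mid [ 0.6444 -0.0206  0.055 ] end [ 0.6443 -0.0169  0.0525] yaw 2.422897925378549
[[344, 172], [339, 259], [212, 259], [209, 170]]
[-0.0282 -0.0527 -0.0215]
[ 0.031  -0.0533 -0.0223]
```

Run:
```python
from h import *; from cell import env
plan([([.6455,-.0726,.10],down(2.35))],env)
```

```text
call rows 5 shift [0.0888 0.0867 0.1195] turn [-0.0157  0.013  -0.0079]
-- wp [ 0.6455 -0.0726  0.1   ]
```

Call:
send_rows --steps '[[[0.012, 0.012, 0.01], [-0.003, 0.003, -0.002], 0.056], [[0.033, 0.032, 0.032], [-0.007, 0.006, -0.004], 0.056], [[0.056, 0.054, 0.06], [-0.011, 0.009, -0.006], 0.056], [[0.076, 0.074, 0.09], [-0.014, 0.012, -0.008], 0.056], [[0.089, 0.087, 0.119], [-0.016, 0.013, -0.008], 0.056]]'

```text
time_s: 22.5
tool_pos: [0.6472, -0.0774, 0.0997]
tool_rot: [179.8, -0.1, 2.1]
force: [-1.1, 1.0, -0.7]
grip_width: 0.0617
```

Run:
```python
from h import *; from cell import env
env.read_camera("wrist");env.read_camera("wrist");w=snap(env,"w27"); o=st(env)
plan([([.6455,-.0726,.06],down(2.35))],env)
```

```text
t 22.65 pos [ 0.6439 -0.0759  0.0978] rpy [-179.99    0.32    2.11] q [ 35.6  29.  -41.3  90.3  20.1  68.7  -7.4] F [-0.7  0.2 -0.9] w 0.0617
call rows 1 shift [ 0.0019 -0.0032  0.0377] turn [-0.0001  0.0056 -0.0042]
-- wp [ 0.6455 -0.0726  0.06  ]
```

View pics/w27.png

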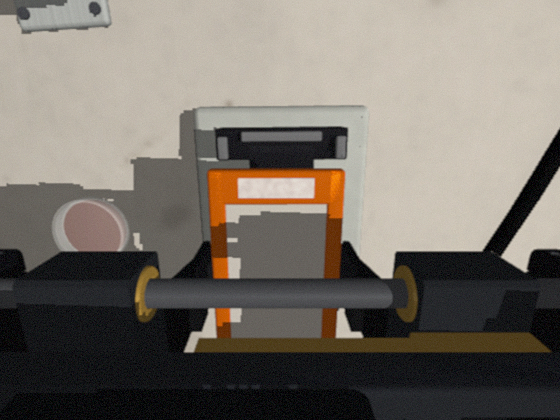

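The plate (209–343 px) is lined up with the place on the reader (corner stops at 222 and 341, further away). Going lower.

Call:
send_rows --steps '[[[0.001, -0.002, 0.01], [0, 0.003, -0.002], 0.056], [[0.0015, -0.003, 0.022], [0, 0.004, -0.004], 0.056], [[0.0015, -0.003, 0.034], [0, 0.004, -0.004], 0.056], [[0.0015, -0.003, 0.042], [0, 0.004, -0.004], 0.056], [[0.0015, -0.003, 0.044], [0, 0.004, -0.004], 0.056]]'

```text
time_s: 23.07
tool_pos: [0.6469, -0.0709, 0.0565]
tool_rot: [179.8, -0.2, 2.6]
force: [-0.1, 0.4, -1.0]
grip_width: 0.0617
```

Run:
```python
from h import *; from cell import env
env.read_camera("wrist");env.read_camera("wrist");w=snap(env,"w28"); o=st(env)
im=w["pixels"][:,:,::-1]; c=cv2.convertScaleAbs(im[80:280,170:390],alpha=1.5,beta=10)
cv2.imwrite("pics/w28r.png",cv2.resize(c,None,fx=3.5,fy=3,interpolation=cv2.INTER_CUBIC))
plan([([.6455,-.0726,.045],down(2.35))],env)
```

```text
t 23.22 pos [ 0.6483 -0.0712  0.0584] rpy [179.8   -0.38   2.53] q [ 34.5  31.2 -40.4  92.3  22.1  64.4  -8.8] F [ 0.3  0.  -0.6] w 0.0616
call rows 1 shift [-0.003   0.0012  0.0133] turn [ 0.0035 -0.0066  0.0031]
-- wp [ 0.6455 -0.0726  0.045 ]
```

View pics/w28r.png

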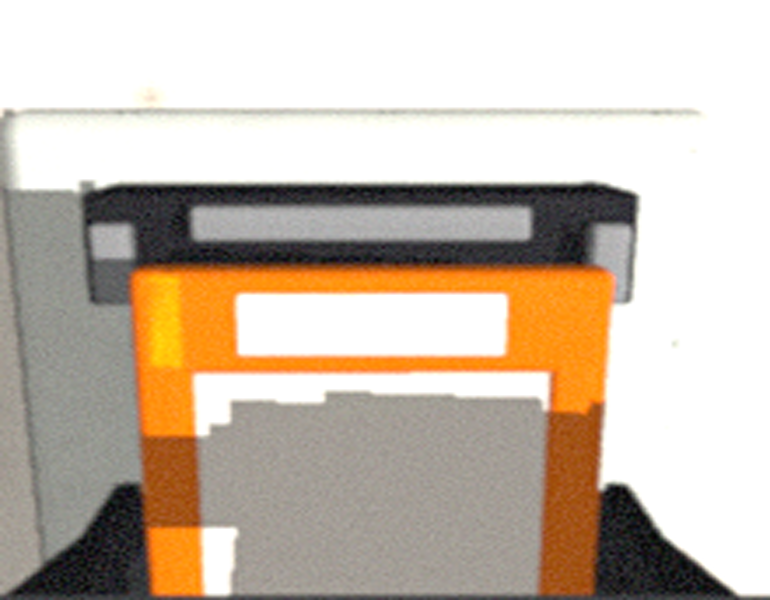

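Run:
```python
from h import *; from cell import env
np.set_printoptions(precision=4,suppress=True)
c=load("w28.pkl"); A=lambda u,v,z: onz(c,((u+.5)/3.5-.5+170,(v+.5)/3-.5+80),z)
o=st(env); p=np.array(o["tool_pos"]);T=Rm(o["tool_rot"]); z=p[2]+.0227
L,Rr=A(133,272,z),A(612,270,z); print("plate",np.linalg.norm(L-Rr),(L+Rr)/2,"yaw",np.degrees(np.arctan2(*(Rr-L)[[1,0]])))
l,r=A(134,242,.055),A(587,242,.055); print("stops",np.linalg.norm(l-r),(l+r)/2,"yaw",np.degrees(np.arctan2(*(r-l)[[1,0]])))
e=A(362,240,.0525); print("end stop",e)
l,r=A(192,207,.055),A(530,205,.055); print("endstop yaw",np.degrees(np.arctan2(*(r-l)[[1,0]])),(l+r)/2)
print(p)
print("rel in tool: plate top mid",((L+Rr)/2-p)@T,"end stop",(e-p)@T,"stops mid",((A(134,242,.055)+A(587,242,.055))/2-p)@T)
```

```text
t 23.22 pos [ 0.6483 -0.0712  0.0584] rpy [179.8   -0.38   2.53] q [ 34.5  31.2 -40.4  92.3  22.1  64.4  -8.8] F [ 0.3  0.  -0.6] w 0.0616
plate 0.059619561664736996 [ 0.6455 -0.0177  0.0811] yaw 2.773406772034574
stops 0.06642786456380534 [ 0.6439 -0.0171  0.055 ] yaw 2.5028745298202586
end stop [ 0.644  -0.017   0.0525]
endstop yaw 2.905917080165742 [ 0.6437 -0.011   0.055 ]
[ 0.6483 -0.0712  0.0584]
rel in tool: plate top mid [-0.0003 -0.0535 -0.0229] end stop [-0.0019 -0.0543  0.0057] stops mid [-0.0021 -0.0543  0.0032]
```

Call:
send_rows --steps '[[[-0.001, 0.001, 0.003], [0.002, -0.003, 0], 0.056], [[-0.002, 0.002, 0.006], [0.003, -0.006, 0], 0.056], [[-0.002, 0.002, 0.009], [0.003, -0.006, 0], 0.056], [[-0.002, 0.002, 0.011], [0.003, -0.006, 0], 0.056], [[-0.002, 0.002, 0.011], [0.003, -0.006, 0], 0.056]]'

```text
time_s: 23.63
tool_pos: [0.6461, -0.0736, 0.0465]
tool_rot: [180.0, 0.0, 2.5]
force: [-0.5, -0.4, -0.9]
grip_width: 0.0614
```

Run:
```python
from h import *; from cell import env
np.set_printoptions(precision=4,suppress=True)
env.read_camera("wrist");w=snap(env,"w29"); o=st(env)
im=w["pixels"][:,:,::-1]; c=cv2.convertScaleAbs(im[80:280,170:390],alpha=1.5,beta=10)
cv2.imwrite("pics/w29r.png",cv2.resize(c,None,fx=3.5,fy=3,interpolation=cv2.INTER_CUBIC))
s=snap(env,"s11","scene"); im=s["pixels"][:,:,::-1]
cv2.imwrite("pics/s11r.png",cv2.resize(im[150:230,280:390],None,fx=7,fy=7,interpolation=cv2.INTER_CUBIC))
plan([([.6455,-.0732,.045],down(2.35))],env)
```

```text
t 23.73 pos [ 0.6464 -0.0734  0.047 ] rpy [179.99  -0.01   2.51] q [ 34.6  31.9 -40.1  92.6  22.4  63.7  -8.8] F [-0.3 -0.  -1. ] w 0.0614
call rows 1 shift [-0.001  -0.0002  0.0022] turn [ 0.0003 -0.0005  0.0029]
-- wp [ 0.6455 -0.0732  0.045 ]
```

View pics/w29r.png

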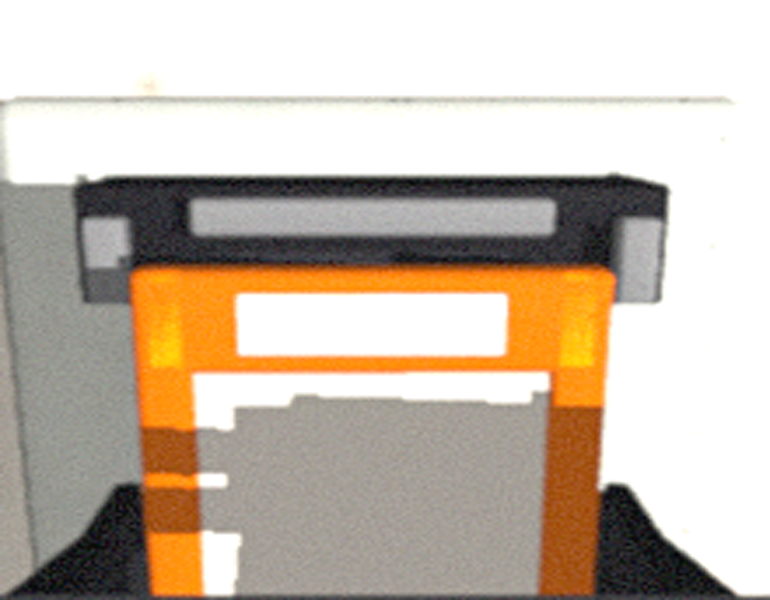

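View pics/s11r.png

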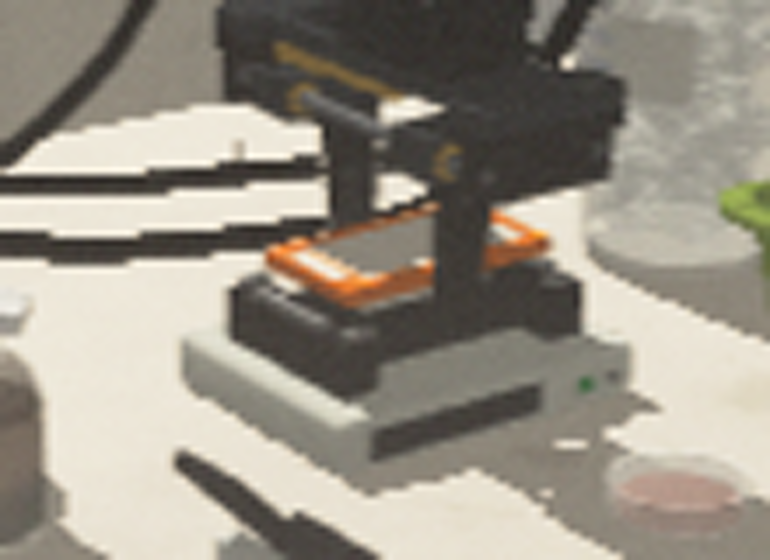

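Run:
```python
from h import *; from cell import env
np.set_printoptions(precision=4,suppress=True)
c=load("w29.pkl"); A=lambda u,v,z: onz(c,((u+.5)/3.5-.5+170,(v+.5)/3-.5+80),z)
o=env.get_obs(); p=np.array(o["tool_pos"]);T=Rm(o["tool_rot"]); z=p[2]+.0227
f=lambda P:(P-p)@T
print("plate",f(A(131,272,z)),f(A(614,270,z)))
print("stops",f(A(131,235,.055)),f(A(614,235,.055)),"end",f(A(370,236,.0525)))
l,r=A(192,200,.055),A(556,198,.055); print("yaw",np.degrees(np.arctan2(*(r-l)[[1,0]])))
```

```text
plate [-0.0303 -0.0532 -0.0227] [ 0.03   -0.0535 -0.0227]
stops [-0.0331 -0.0567 -0.0078] [ 0.0329 -0.0567 -0.0078] end [-0.0005 -0.0562 -0.0053]
yaw 2.8834019966021676
```

It is centred: stops at ±33 mm against plate edges at ±30 mm, and 3 mm of gap to the end stop. Lowering in small steps.

Call:
send_rows --steps '[[[0, 0, 0.002], [0, 0, 0], 0.056], [[0, 0, 0.0045], [0, 0, 0], 0.056], [[0, 0, 0.007], [0, 0, 0], 0.056], [[0, 0, 0.009], [0, 0, 0], 0.056], [[0, 0, 0.0095], [0, 0, 0], 0.056]]'

```text
time_s: 24.2
tool_pos: [0.6461, -0.0735, 0.037]
tool_rot: [180.0, 0.0, 2.5]
force: [-0.9, -0.1, -0.4]
grip_width: 0.0616
```

Call:
send_rows --steps '[[[0, 0, 0.0005], [0, 0, 0], 0.056], [[0, 0, 0.001], [0, 0, 0], 0.056], [[0, 0, 0.0015], [0, 0, 0], 0.056], [[0, 0, 0.0015], [0, 0, 0], 0.056], [[0, 0, 0.0015], [0, 0, 0], 0.056]]'

```text
time_s: 24.62
tool_pos: [0.6465, -0.0735, 0.0362]
tool_rot: [180.0, -0.0, 2.5]
force: [-0.5, 0.9, -1.0]
grip_width: 0.0619
```

Run:
```python
from h import *; from cell import env
w=snap(env,"w30"); o=st(env)
im=w["pixels"][:,:,::-1]; c=cv2.convertScaleAbs(im[80:280,170:390],alpha=1.5,beta=10)
cv2.imwrite("pics/w30r.png",cv2.resize(c,None,fx=3.5,fy=3,interpolation=cv2.INTER_CUBIC))
```

```text
t 24.67 pos [ 0.6465 -0.0735  0.0362] rpy [ 1.7997e+02 -3.0000e-02  2.5100e+00] q [ 34.3  32.6 -39.8  93.   22.9  62.7  -9.1] F [ 0.4 -1.3 -1. ] w 0.0617
```

View pics/w30r.png

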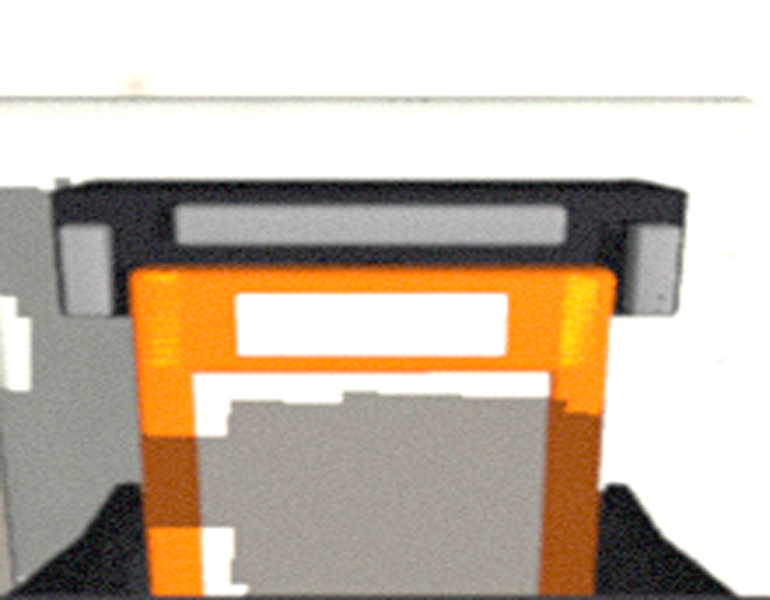

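The plate is now inside the stops with equal gaps either side and no contact yet. A little lower.

Call:
send_rows --steps '[[[0, 0, 0.0005], [0, 0, 0], 0.056], [[0, 0, 0.001], [0, 0, 0], 0.056], [[0, 0, 0.0015], [0, 0, 0], 0.056], [[0, 0, 0.0015], [0, 0, 0], 0.056], [[0, 0, 0.0015], [0, 0, 0], 0.056]]'

```text
time_s: 25.08
tool_pos: [0.6466, -0.0735, 0.0356]
tool_rot: [179.9, -0.0, 2.5]
force: [-3.1, -0.2, 5.1]
grip_width: 0.0619
```

Contact on the deck at 5 N. Letting go.

Call:
send_rows --steps '[[[0, 0, -0.0003], [0, 0, 0], 0.064], [[0, 0, -0.0003], [0, 0, 0], 0.07], [[0, 0, -0.0003], [0, 0, 0], 0.078], [[0, 0, -0.0003], [0, 0, 0], 0.08], [[0, 0, -0.0003], [0, 0, 0], 0.08]]'

```text
time_s: 25.5
tool_pos: [0.6464, -0.0735, 0.0348]
tool_rot: [180.0, -0.0, 2.5]
force: [0.2, -0.9, -0.5]
grip_width: 0.0778
```

Call:
send_rows --steps '[[[0, 0, 0], [0, 0, 0], 0.08], [[0, 0, -0.008], [0, 0, 0], 0.08], [[0, 0, -0.02], [0, 0, 0], 0.08], [[0, 0, -0.04], [0, 0, 0], 0.08], [[0, 0, -0.065], [0, 0, 0], 0.08]]'

```text
time_s: 25.92
tool_pos: [0.6456, -0.0733, 0.1004]
tool_rot: [-180.0, 0.1, 2.5]
force: [0.5, 0.4, 1.0]
grip_width: 0.0802
```

Call:
send_rows --steps '[[[-0.01, 0, -0.03], [0, 0, 0], 0.08], [[-0.03, 0, -0.06], [0, 0, 0], 0.08], [[-0.06, 0, -0.08], [0, 0, 0], 0.08], [[-0.09, 0, -0.09], [0, 0, 0], 0.08], [[-0.11, 0, -0.09], [0, 0, 0], 0.08]]'

```text
time_s: 26.33
tool_pos: [0.5364, -0.0777, 0.1938]
tool_rot: [179.8, -0.3, 2.6]
force: [1.0, 0.2, 0.4]
grip_width: 0.08
```

Run:
```python
from h import *; from cell import env
w=snap(env,"w31"); t=snap(env,"t7","top");s=snap(env,"s12","scene"); o=st(env)
im=s["pixels"][:,:,::-1]
cv2.imwrite("pics/s12r.png",cv2.resize(im[150:270,190:410],None,fx=3.6,fy=3.6,interpolation=cv2.INTER_CUBIC))
```

```text
t 26.48 pos [ 0.5362 -0.0787  0.1917] rpy [ 1.7979e+02 -1.4000e-01  2.4700e+00] q [ 47.3  10.1 -46.   99.9   7.8  73.1   1.9] F [ 0.1 -0.   0.9] w 0.0804
```

View pics/w31.png

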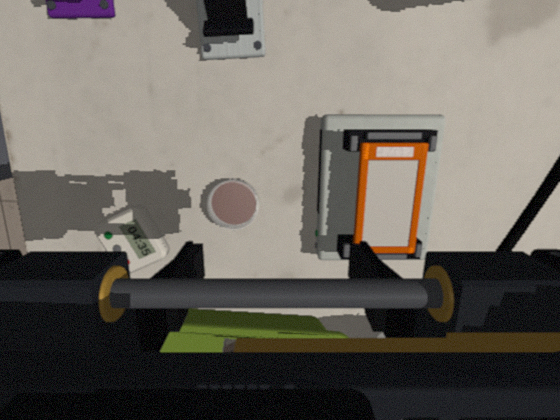

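View pics/s12r.png

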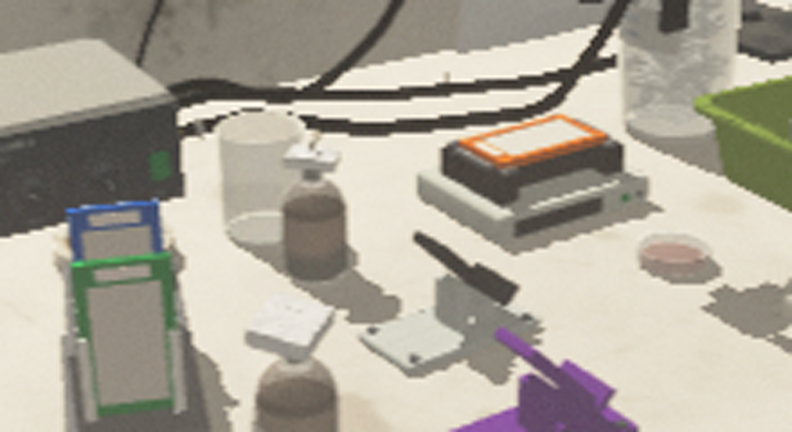

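View pics/t7.png

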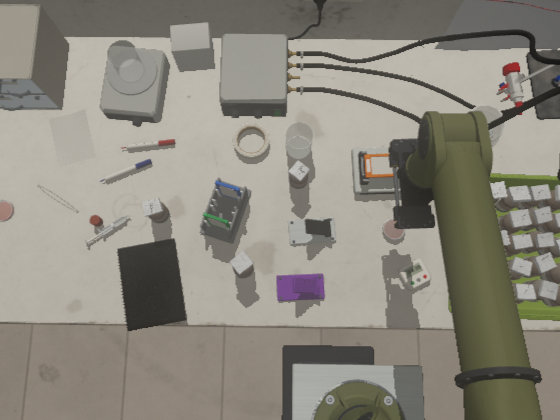

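The plate lies white side up on the reader at wrist (392,195). The dish (233,203), timer, bottles and other plates look unmoved. A close check of the fit before handing in.

Run:
```python
from h import *; from cell import env
np.set_printoptions(precision=4,suppress=True)
c=load("w31.pkl"); im=c["pixels"][:,:,::-1]
cv2.imwrite("pics/w31r.png",cv2.resize(cv2.convertScaleAbs(im[105:270,310:450],alpha=1.4,beta=8),None,fx=3.6,fy=3.6,interpolation=cv2.INTER_CUBIC))
m=cv2.inRange(cv2.cvtColor(im,cv2.COLOR_BGR2HSV),(3,140,80),(22,255,255)); m[262:]=0;m[:,:340]=0;m[:,440:]=0
k=max(cv2.findContours(m,0,2)[0],key=cv2.contourArea)
ap=cv2.approxPolyDP(cv2.convexHull(k),4,True).reshape(-1,2); W=np.array([onz(c,q,.058) for q in ap]); print(ap.tolist(),W,W.mean(0))
a,b=load("top0.pkl"),load("t7.pkl")
for n,(x,y) in dict(timer=(414,275),mid=(299,171),front=(242,264),left=(152,209),beaker=(299,140),blue=(229,187),green=(216,219)).items():
    d=cv2.absdiff(a["pixels"][y-9:y+10,x-9:x+10],b["pixels"][y-9:y+10,x-9:x+10]).mean(); print(n,round(d,1),end="; ")
```

```text
[[428, 143], [414, 252], [375, 253], [355, 243], [361, 144]] [[ 0.6743 -0.0193  0.058 ]
 [ 0.6795 -0.1277  0.058 ]
 [ 0.6401 -0.1304  0.058 ]
 [ 0.6186 -0.1205  0.058 ]
 [ 0.613  -0.023   0.058 ]] [ 0.6451 -0.0842  0.058 ]
timer 18.6; mid 10.2; front 10.3; left 10.1; beaker 10.3; blue 8.9; green 9.3;
```

View pics/w31r.png

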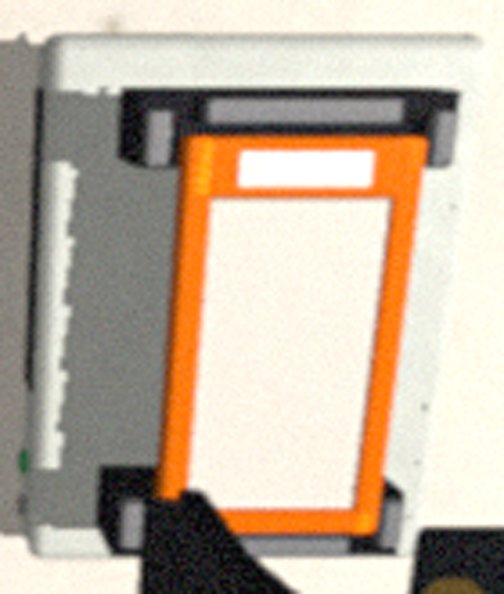

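The plate lies between all four corner stops and both end stops. The timer's larger image difference comes from the arm's shadow; in the top view its outline is still at (414,275). Handing in.

Run:
```python
from h import *; from cell import env
st(env); print(env.sign_off())
```

```text
t 26.48 pos [ 0.5362 -0.0787  0.1917] rpy [ 1.7979e+02 -1.4000e-01  2.4700e+00] q [ 47.3  10.1 -46.   99.9   7.8  73.1   1.9] F [ 0.1 -0.   0.9] w 0.0804
the job is handed in; nothing more can be done
None
```

The job is done and handed in at 26.5 s; sign-off reports no verdict.

**What I did**
- **Petri dish:** I lifted it off the reader and set it upright on the bench at about (0.49, -0.10).
- **Onto the rest:** I gripped the orange plate across its thickness and drew it straight up out of the rack. I leaned it on the grey rest with its foot on the ledge and white face up, then let go. It stood there by itself while the arm came round.
- **Onto the reader:** I took it again across its width, square to its face. I laid it on the reader, lowered it until it touched at 5 N, and opened the gripper.

**Last checks**
- **Plate:** The pictures show it lying white side up inside all the stops, with gaps of about 3 mm at the sides and label end before lowering. In the last picture a finger hid one corner at the other end.
- **Dish:** It stands upright on the bench.
- **Other things:** The bottles, beaker and other two plates matched the first picture. The timer's patch differed more than the rest. I put that down to the arm's shadow, because its outline was still in the same place.
- **Forces:** The highest force I read was about 11 N. The arm ended clear of everything, with 0.9 N read at the tool, which is within the sensor noise.

**What disagreed**
- Position readings swung by about 2 mm just after moves, so I did the final alignment from the wrist pictures.
- Joint 3 drifted to -72° (its limit is -79°) while I turned the plate. I changed the path to bring it back, and it was never past its range in the readings I took.

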